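Set out the hall cabinet top by the key box

TASK

Tidy the things on the shoe cabinet around the walnut key box: put the house key on its yellow fob in the middle of the white dish, stand the vase in the middle of the blue coaster, stand the flashlight midway in the gap between the key box and the dish, lay the black seal case midway in the gap between the key box and the coaster, and lay the red shoehorn on top of the key box, centred and lengthwise along the lid. Keep the vase upright all the while, leave the shoe brush and the green polish tin where they are, and leave everything at rest with nothing held.

Things in the scene. Friction and masses are not known exactly. Their poses are not given: they have to be found in the camera images.
- keybox: Walnut key box with its lid closed, fixed; 90 (x) x 120 (y) x 55 mm high, flat lid top at 55 mm. Origin: centre of its underside on the cabinet top. Its x axis points from the front (brass latch, towards the robot) to the back (brass hinges); its y axis is the long way of the lid. The dish stands about 200 mm from it, centre to centre, off one end (+y or -y) on the box's middle line, the coaster likewise off the other end; which is which changes.
- dish: White round ceramic key dish, fixed, 116 mm across and 18 mm high; near-upright 4 mm wall, flat inner floor about 102 mm across, 4 mm above the cabinet top. Origin: centre of its underside, on the cabinet top.
- coaster: Blue round ceramic coaster, fixed, 90 mm across, 6 mm thick. Origin: centre of its underside, on the cabinet top.
- fob_c (a point): House key on a yellow wooden fob, loose. The fob is a block 36 x 22 x 18 mm high; the ring and key stick out 37 mm from its middle along +x, clear of the surface. Point: centre of the yellow block, 9 mm above its underside. x is the block's long way, z up. To be gripped across the 22 mm width (y).
- flashlight_c (a point): Small aluminium flashlight, loose, standing upright on its 34 mm wide head, 104 mm high in all. Head 26 mm high, then a straight barrel 25 mm in diameter from 26 to 84 mm, dark twist cap 28 mm across on top. Point: on the axis, 52 mm above its foot; z is its axis, up.
- vase_c (a point): Empty green-glass bud vase, loose, standing upright, 124 mm high; straight body 44 mm in diameter from the foot to 75 mm, then a narrow neck with a 28 mm lip. Point: on the axis, 50 mm above its foot; z is its axis, up.
- sealcase_c (a point): Black name-seal case with a brass line round it, loose, lying flat; 60 x 24 x 22 mm high. Point: its centre, 11 mm above its underside. x is its long way, z up. To be gripped across the 24 mm width (y).
- shoehorn_c (a point): Short red plastic shoehorn, loose, lying flat; 160 mm long. Handle, 22 mm wide and 12 mm high, runs from 80 mm behind the point to 14 mm ahead of it along x; the blade, up to 40 mm wide and about 10 mm high, is the rest. Point: middle of its length, 6 mm above its underside; x runs towards the blade, z up. Can be gripped across the handle (y) at this point.
- shoebrush_c (a point): Shoe brush, loose, to be left alone: brown wooden back over black bristles, 140 x 44 x 38 mm high. Point: its centre, 19 mm above its underside; x is its long way.
- tin_c (a point): Round green polish tin with a silver disc on its lid, loose, to be left alone: 62 mm across, 22 mm high. Point: its centre, 11 mm above its underside.
Mind the look-alikes: they are no part of the job. Of the things that look like the part that bears shoehorn_c, take the one that is farthest to the robot's left at the start. Of the things shaped like the part that bears fob_c, the yellow one is meant.

How it is judged:
By the outcome, as a careful person would: the job done as asked, in the order asked, and still so for the second after the job is handed in, with the robot touching nothing.
It also fails if it takes over 125 s, if anything falls off the work surface, if the arm or the gripper's body presses on something with over 40 N, if the wrist force passes 120 N, or if a joint passes its speed limit or range.

ROBOT

A 6-joint arm with a two-finger parallel gripper is mounted at the origin on the work surface. World frame = base frame: x ahead of the robot, y to its left, z up, the work surface at z = 0. Lengths are in m, angles in degrees, forces in N, time in s.
With the tool pointing down it reaches from about 0.4 to 0.825 m from the base axis. Payload 7 kg.
Tool frame: the origin (TCP) lies on the centre line of the jaws, within the pads' length; the fingertips stand 17 mm ahead of it and the grasp point (between the pads) lies 2 mm behind it; z points along the fingers, y is the direction in which the jaws open and shut (so a half turn about z gives the same grasp; the last joint's range is limited). The gripper opens to 88 mm and grips with 3 to 60 N. Pads are 19 mm wide; open, the fingers measure 130 mm over their backs; the gripper's body (78 mm by 193 mm) begins 47 mm behind the grasp point.
Start: joints at [89.33, 20.546, 0.682, 0, -70.136, -16.507], TCP at [0.199, 0.645, 0.244] pointing down, gripper open.
Joint ranges: [-176.03, 176.03], [-82.01, 121.73], [-58.28, 71.71], [-173.87, 95.51], [-174.79, -0.11], [-173.66, 173.66]. Speed limits (degrees/s): [136.94, 136.94, 172.46, 180, 180, 180].

INTERFACE

Orientations are given as [roll, pitch, yaw] about the fixed x, y, z axes, in that order (R = Rz(yaw) Ry(pitch) Rx(roll)).
In Python, from plant import telemetry, vision, close_job, recognise, silhouettes, place_of gives the robot as it stands.
- The arm moves only by the shell command python3 -m handwheel 'ROWS'. ROWS is JSON, a list that holds one entry, the list of rows, each a list of 5 numbers: the shift along the tool's x, y, z in m, then the turn about the tool's z in rad, then the closure, from 0 (fully open) to 1 (shut). In form: [[[tx, ty, tz, yaw, gripper], ...]]. A call has 1 to 20 rows; each row shifts and turns the commanded pose from where the row before left it, along the tool's axes as they then stand; what a row does not reach is not made up. A row lasts 1/12 s, in which the tool goes at most 41.7 mm and 7.16 degrees, less where a joint would pass 70% of its speed; a pose out of reach is approached as far as the arm can. A call with a gripper value outside its range is refused whole. The fingers move at their own pace and stop on an object; the grip force is fixed at half the most. Time passes only in rows, so rows that do not move let the fingers close. It gives the time, the measured TCP pose, the force and the opening at its end, in the units of the state.
- telemetry.get_obs(): the state, without advancing time (a new reading comes with each control period).
- vision.snapshot(name): name is "scene" or "top" or "wrist"; returns a dict with "color" (480x640x3 uint8, red, green, blue), "mtx" (3x3 intrinsics, pixels), "cam_to_world" (4x4, takes a point from camera to world coordinates); the wrist camera has in their place "tool_from_camera" (4x4, takes a point from camera to tool coordinates, whose origin is the TCP and whose axes are the flange's). Camera axes: x right, y down, z forward; pixel columns grow to the right and rows downward; lengths in m; the calibration is good to about 2 mm. A picture is of the moment at which its call begins: read the wrist's pose just before it. There is no depth.
- close_job(): hands the job in, once; it reports no verdict.
Trained networks look in a picture, given as the dict that the camera call returned (one of the last four; its "shot" number tells which), for a name from the list of things; names that differ only in an ending like _2 or _b are one class to them, and where a whole thing is asked for, a point or a joint stands for the part that bears it (a point fixed in the world has none). Each returns a list of dicts, best first, with "conf" (0 to 1); they miss things now and then, are a little off and sometimes report something else, mostly with a low value. They report only what shows in the picture. A call takes as long as a camera call. They do not tell look-alikes from the thing itself.
- recognise(name, picture): "xy" ([column, row] in pixels, amid what is visible of it).
- silhouettes(name, picture): "region" (480x640 bool, what is visible of it) and "xy" ([column, row] in pixels, amid what is visible of it).
- place_of(name, picture): "xy" ([column, row] in pixels: a listed point, or the origin of a listed thing).
The state is a dict: "clock": time; "joint_pos": joint angles; "qvel": joint speeds; "tau": joint torques, N m; "tool_pos": TCP position; "orientation": TCP orientation; "force": force on the tool from outside, world axes, zero at the start; "moment": the same for the moment, N m; "opening": finger opening in m.
Only numpy, scipy, OpenCV 4.12 (cv2) and the standard library are available. Lean on these libraries where they do the work, as an engineer would, in place of code of your own. Each camera call takes 0.05 s, during which the arm holds its last target.

## Working session

There is one attempt and no reset: what is moved stays moved. The work goes in short steps, Python scripts to look and compute and a shell command to move; the robot and the scene stay as the last step left them, time stands still between calls to the robot, and variables do not carry over. Pictures are saved under pics/ and viewed, and the job is handed in when it is done.

```bash
ls; mkdir -p pics; python3 - <<'E'
from plant import telemetry, vision
import cv2
print(telemetry.get_obs())
for n in ["scene","top"]:
    s=vision.snapshot(n); cv2.imwrite(f"pics/{n}0.png",s["color"][:,:,::-1]); print(n,s["mtx"],s["cam_to_world"],s["shot"])
E
```

```text
pics
{'clock': 0.0, 'joint_pos': array([ 8.93316055e+01,  2.05922553e+01,  6.35010540e-01, -2.08490834e-02,
       -7.01366564e+01, -1.65068458e+01]), 'qvel': array([-0.03511208,  0.00739239, -0.06803279, -0.14443257,  0.04947759,
        0.01150241]), 'tau': array([-2.77938725e-04, -5.82710409e+01,  2.93062234e+01,  6.99726954e+00,
        6.94929447e-03, -1.57199293e-04]), 'tool_pos': array([0.19920783, 0.644456  , 0.24262052]), 'orientation': array([ 1.79904400e+02, -7.89109337e-03, -1.71823338e+01]), 'force': array([-0.33342855,  0.35177078, -0.14224661]), 'moment': array([ 0.02658724, -0.03416132, -0.03550323]), 'opening': 0.08753801354544756}
scene [[447.1792777    0.         315.0542578 ]
 [  0.         447.1792777  240.59371486]
 [  0.           0.           1.        ]] [[-0.53779651  0.47318166 -0.69776359  1.02273925]
 [ 0.84302553  0.31076087 -0.43901667  0.35653543]
 [ 0.00910299 -0.82433416 -0.56603033  0.54153053]
 [ 0.          0.          0.          1.        ]] 1
top [[439.94279681   0.         312.06526593]
 [  0.         439.94279681 236.41707727]
 [  0.           0.           1.        ]] [[-0.01816066 -0.99220589  0.12327879  0.32105333]
 [-0.99982813  0.01756221 -0.00593944 -0.01376481]
 [ 0.00372809 -0.12336547 -0.9923543   0.93792327]
 [ 0.          0.          0.          1.        ]] 2
```

View pics/scene0.png

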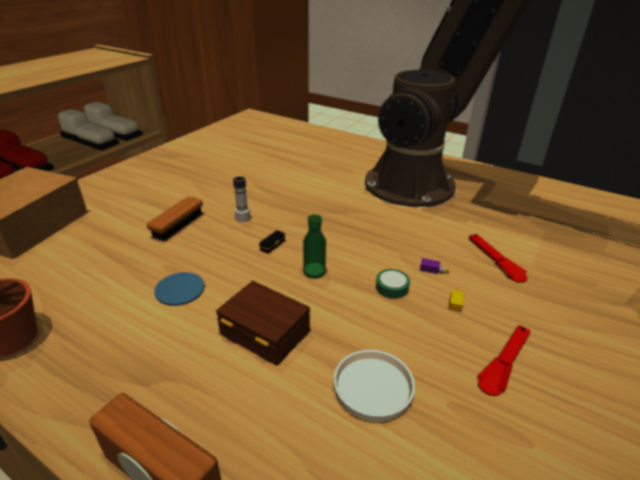

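View pics/top0.png

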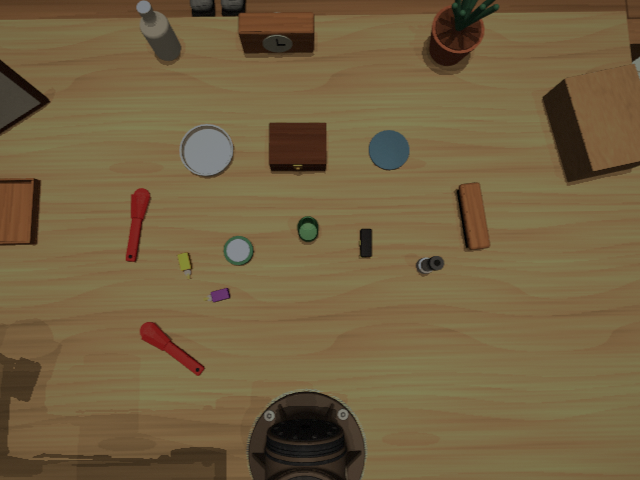

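```bash
cat > h.py <<'E'
import numpy as np, cv2
from plant import telemetry, vision, recognise, silhouettes, place_of
from scipy.spatial.transform import Rotation as R
def camT(s,obs=None):
    if "cam_to_world" in s: return np.array(s["cam_to_world"])
    T=np.eye(4); T[:3,:3]=R.from_euler("xyz",obs["orientation"],degrees=True).as_matrix(); T[:3,3]=obs["tool_pos"]
    return T@np.array(s["tool_from_camera"])
def onz(px,s,z,obs=None):
    T=camT(s,obs); K=s["mtx"]
    px=np.atleast_2d(np.asarray(px,float))
    d=np.c_[px,np.ones(len(px))]@np.linalg.inv(K).T@T[:3,:3].T
    o=T[:3,3]; return (o+d*((z-o[2])/d[:,2])[:,None])[:,:2]
def proj(P,s,obs=None):
    T=np.linalg.inv(camT(s,obs)); P=np.atleast_2d(P)@T[:3,:3].T+T[:3,3]; p=P@np.array(s["mtx"]).T
    return p[:,:2]/p[:,2:]
H=dict(keybox=0,dish=0,coaster=0,fob_c=.009,flashlight_c=.052,vase_c=.050,sealcase_c=.011,shoehorn_c=.006,shoebrush_c=.019,tin_c=.011)
def rect(region,s,z,obs=None):
    c=max(cv2.findContours(region.astype(np.uint8),0,1)[0],key=cv2.contourArea)[:,0]
    w=onz(c,s,z,obs)*1000
    r=cv2.minAreaRect(w.astype(np.float32)); return r,w
E
python3 - <<'E'
from h import *
for n in ["top","scene"]:
    s=vision.snapshot(n)
    for k,z in H.items():
        for d in place_of(k,s)[:3]:
            if d["conf"]>.3: print(n,k,round(d["conf"],2),np.round(d["xy"],1),onz(d["xy"],s,z).round(4)[0])
        if n=="top":
          for d in silhouettes(k,s)[:3]:
            if d["conf"]>.3:
                r,w=rect(d["region"],s,z); print("   sil",round(d["conf"],2),np.round(d["xy"]),np.round(r[0],1),np.round(r[1],1),round(r[2],1))
E
```

```text
top keybox 0.74 [298.3 151.2] [0.6271 0.0075]
   sil 0.55 [297. 148.] [639.3   9.1] [126.2 109.4] 89.0
top dish 0.73 [206.1 152.6] [0.6273 0.2102]
   sil 0.66 [205. 151.] [634.8 209.5] [116.9 115.9] 89.0
top coaster 0.58 [390.1 148.7] [ 0.6294 -0.1949]
   sil 0.71 [390. 150.] [ 627.8 -192.5] [88.3 89.1] 88.0
top fob_c 0.67 [217.7 294.2] [0.3182 0.1803]
top fob_c 0.58 [185.2 258.5] [0.3942 0.2495]
   sil 0.77 [188. 263.] [380.1 247.4] [55.7 27.1] 12.3
   sil 0.53 [218. 294.] [316.3 180.6] [24.3 50.2] 12.9
top flashlight_c 0.79 [431.3 267. ] [ 0.3648 -0.258 ]
   sil 0.56 [429. 264.] [ 371.8 -256.5] [30.3 54.9] 17.2
   sil 0.95 [309. 232.] [447.9 -10.1] [42.9 51.5] 89.0
top sealcase_c 0.78 [367.  242.5] [ 0.4211 -0.1355]
   sil 0.55 [367. 241.] [ 420.2 -133.4] [25.5 60. ] 88.2
top shoehorn_c 0.95 [133.6 224.8] [0.4686 0.3618]
top shoehorn_c 0.73 [170.6 348.5] [0.2086 0.2772]
top shoehorn_c 0.56 [239.4 248.1] [0.4145 0.1356]
   sil 0.7 [136. 220.] [468.8 353.2] [ 37.2 156.1] 87.8
   sil 0.44 [310. 230.] [454.1 -11. ] [47.1 54. ] 89.0
top shoebrush_c 0.97 [473.8 218.8] [ 0.4667 -0.3625]
 
[... 258 characters left out ...]
42]
scene dish 0.8 [375.5 388.8] [0.6262 0.213 ]
scene coaster 0.87 [178.8 289.4] [ 0.6263 -0.1876]
scene coaster 0.36 [376.  386.1] [0.6216 0.2116]
scene fob_c 0.75 [434.3 264.7] [0.3084 0.1836]
scene fob_c 0.66 [313.2 252.4] [ 0.404  -0.0369]
scene fob_c 0.57 [457.5 298.7] [0.3811 0.2532]
scene flashlight_c 0.67 [240.2 197.9] [ 0.3689 -0.2541]
scene vase_c 0.9 [315.6 252.5] [ 0.4494 -0.0027]
scene vase_c 0.67 [266.8 332. ] [0.6599 0.0448]
scene sealcase_c 0.6 [273.2 243.2] [ 0.4245 -0.1224]
scene shoehorn_c 0.71 [507.7 355.9] [0.4646 0.3595]
scene shoehorn_c 0.6 [500.8 254.4] [0.1967 0.2843]
scene shoebrush_c 0.96 [175.7 218.8] [ 0.476 -0.352]
scene tin_c 0.66 [394.3 279.9] [0.3967 0.138 ]
```

```bash
python3 - <<'E'
from h import *
s=vision.snapshot("top")
c=s["color"][170:390,110:260]; cv2.imwrite("pics/crop1.png",cv2.resize(c[:,:,::-1],None,fx=2.7,fy=2.7,interpolation=cv2.INTER_CUBIC))
E
```

```text
(no output)
```

View pics/crop1.png

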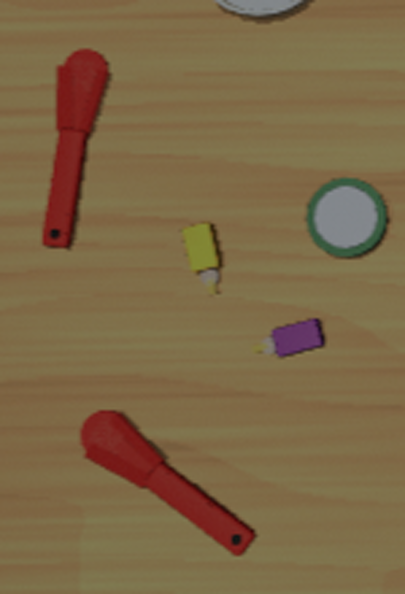

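```bash
cat >> h.py <<'E'
def plan(x,y,z,yaw,o=None):
    """shift in tool frame after rotating; rot in rad about tool z (nearest half turn)"""
    o=o or telemetry.get_obs(); th=o["orientation"][2]
    d=(yaw-th+90)%180-90; Rm=R.from_euler("xyz",[o["orientation"][0],o["orientation"][1],th+d],degrees=True).as_matrix()
    sh=Rm.T@(np.array([x,y,z])-o["tool_pos"])
    print("rot",round(-np.radians(d),4),"then shift mm",np.round(sh*1000,1),"newyaw",round(th+d,2),"J",o["joint_pos"].round(1)[[0,5]],"dist",round(np.linalg.norm(sh)*1000))
def snapw(name=None):
    o=telemetry.get_obs(); s=vision.snapshot("wrist")
    if name: cv2.imwrite(f"pics/{name}.png",s["color"][:,:,::-1])
    return o,s
E
python3 - <<'E'
from h import *
o,s=snapw("w0"); print(s["tool_from_camera"],s["mtx"])
plan(.384,.25,.2,12.3)
E
```

```text
[[-5.22079222e-05 -9.61714019e-01 -2.74055001e-01  7.42479776e-02]
 [ 9.99999637e-01 -2.83168747e-04  8.03194430e-04  5.16636981e-05]
 [-8.50047154e-04 -2.74054860e-01  9.61713685e-01 -1.41005430e-01]
 [ 0.00000000e+00  0.00000000e+00  0.00000000e+00  1.00000000e+00]] [[376.33909084   0.         322.86124469]
 [  0.         376.33909084 238.98357212]
 [  0.           0.           1.        ]]
rot -0.5145 then shift mm [ 96.3 425.1  43.6] newyaw 12.3 J [ 89.3 -16.5] dist 438
```

```bash
python3 -m handwheel '[[[0,0,0,-0.103,0],[0,0,0,-0.103,0],[0,0,0,-0.103,0],[0,0,0,-0.103,0],[0,0,0,-0.103,0],[0.008,0.0354,0.0036,0,0],[0.008,0.0354,0.0036,0,0],[0.008,0.0354,0.0036,0,0],[0.008,0.0354,0.0036,0,0],[0.008,0.0354,0.0036,0,0],[0.008,0.0354,0.0036,0,0],[0.008,0.0354,0.0036,0,0],[0.008,0.0354,0.0036,0,0],[0.008,0.0354,0.0036,0,0],[0.008,0.0354,0.0036,0,0],[0.008,0.0354,0.0036,0,0],[0.008,0.0354,0.0036,0,0],[0,0,0,0,0],[0,0,0,0,0]]]'
python3 - <<'E'
from h import *
o,s=snapw("w1"); print(o["tool_pos"],o["orientation"])
for d in place_of("fob_c",s)[:3]: print("p",d["conf"],d["xy"],onz(d["xy"],s,.009,o))
for d in silhouettes("fob_c",s)[:3]:
    r,w=rect(d["region"],s,.012,o); print(d["conf"],d["xy"],r)
    print(w.min(0),w.max(0))
E
```

```text
clock: 3.38
tool_pos: [0.3844, 0.2487, 0.2005]
orientation: [-180.0, -0.0, 12.1]
force: [0.5, 1.1, 0.4]
opening: 0.0875
[0.38441938 0.24872111 0.20054068] [-1.79985903e+02 -1.58619918e-02  1.21454866e+01]
p 0.91 [386.2, 300.9] [[0.3164386  0.17121286]]
p 0.71 [322.1, 209.8] [[0.39081632 0.25038392]]
0.88 [321.1, 217.7] ((380.3111572265625, 248.65968322753906), (54.67076110839844, 22.569904327392578), 13.9879150390625)
[353.53894745 235.88098559] [408.62753956 264.90593668]
0.85 [382.2, 300.2] ((315.81243896484375, 184.13844299316406), (28.61077117919922, 56.27437973022461), 14.237954139709473)
[300.65576998 154.7407212 ] [335.10529247 212.38599738]
```

View pics/w1.png

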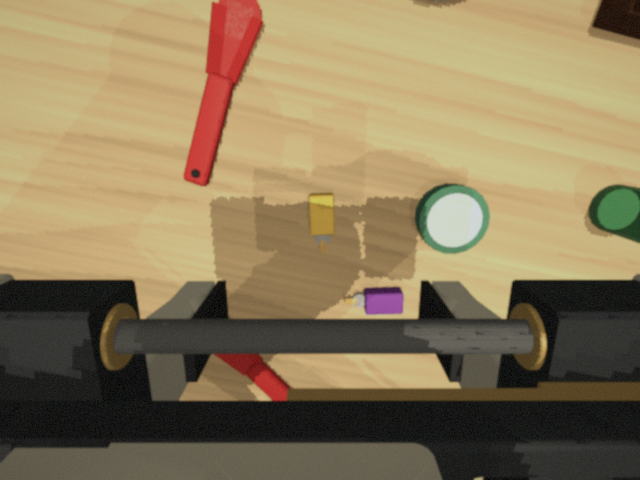

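```bash
cat >> h.py <<'E'
def colrect(s,o,lo,hi,z,roi=None):
    hsv=cv2.cvtColor(s["color"],cv2.COLOR_RGB2HSV); m=cv2.inRange(hsv,np.array(lo),np.array(hi))
    if roi is not None:
        k=np.zeros_like(m); x0,y0,x1,y1=roi; k[y0:y1,x0:x1]=255; m&=k
    m=cv2.morphologyEx(m,cv2.MORPH_OPEN,np.ones((3,3)))
    r,w=rect(m,s,z,o); return r,w,m
E
python3 - <<'E'
from h import *
o,s=snapw(); 
c=s["color"][180:260,280:360]; print(cv2.cvtColor(s["color"],cv2.COLOR_RGB2HSV)[[200,213,228,213],[321,321,321,335]])
cv2.imwrite("pics/w1c.png",cv2.resize(c[:,:,::-1],None,fx=7,fy=7,interpolation=0))
r,w,m=colrect(s,o,[20,180,60],[35,255,255],.018,(290,185,350,250)); print(r,(m>0).sum())
plan(.389,.2505,.023,12.6)
E
```

```text
[[ 26 149 206]
 [ 21 169 174]
 [ 21 163 174]
 [ 21 167 162]]Traceback (most recent call last):
  File "<stdin>", line 5, in <module>
  File "h.py", line 36, in colrect
    r,w=rect(m,s,z,o); return r,w,m
        ~~~~^^^^^^^^^
  File "h.py", line 18, in rect
    c=max(cv2.findContours(region.astype(np.uint8),0,1)[0],key=cv2.contourArea)[:,0]
      ~~~^^^^^^^^^^^^^^^^^^^^^^^^^^^^^^^^^^^^^^^^^^^^^^^^^^^^^^^^^^^^^^^^^^^^^^
ValueError: max() iterable argument is empty
```

View pics/w1c.png

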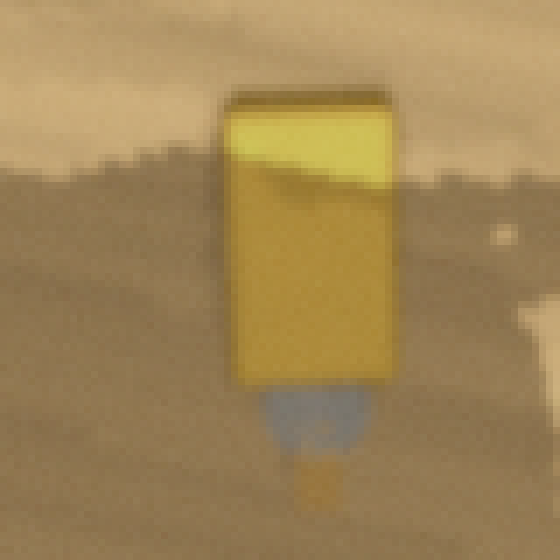

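```bash
python3 - <<'E'
from h import *
o,s=snapw()
q=np.array([(225,110),(392,108),(394,382),(237,384)])/7+[280,180]-.0
w=onz(q,s,.018,o)*1000; print(w.round(1),w.mean(0)); r=cv2.minAreaRect(w.astype(np.float32));print(r)
plan(*(w.mean(0)/1000),.0215,13.2)
E
```

```text
[[402.2 264.5]
 [406.9 244.3]
 [372.7 236.2]
 [368.2 255.7]] [387.48093948 250.18059683]
((387.4489440917969, 250.34329223632812), (35.21617126464844, 20.6528263092041), 13.345563888549805)
rot -0.0139 then shift mm [  3.4   2.  179. ] newyaw 13.2 J [57.9 44.5] dist 179
```

```bash
python3 -m handwheel '[[[0.0034,0.002,0.03,-0.014,0],[0,0,0.03,0,0],[0,0,0.03,0,0],[0,0,0.03,0,0],[0,0,0.03,0,0],[0,0,0.029,0,0],[0,0,0,0,0],[0,0,0,0,0],[0,0,0,0,1],[0,0,0,0,1],[0,0,0,0,1],[0,0,0,0,1],[0,0,0,0,1],[0,0,0,0,1]]]'
```

```text
clock: 4.8
tool_pos: [0.3877, 0.2492, 0.0217]
orientation: [-180.0, -0.0, 13.1]
force: [-0.1, -0.5, -0.3]
opening: 0.053
```

```bash
python3 -m handwheel '[[[0,0,0,0,1],[0,0,0,0,1],[0,0,0,0,1],[0,0,0,0,1],[0,0,0,0,1],[0,0,0,0,1],[0,0,-0.02,0,1],[0,0,-0.03,0,1],[0,0,-0.03,0,1],[0,0,-0.03,0,1],[0,0,-0.03,0,1],[0,0,-0.03,0,1],[0,0,-0.01,0,1]]]'
python3 - <<'E'
from h import *
plan(.57,.211,.2,0)
E
```

```text
clock: 5.88
tool_pos: [0.3889, 0.2504, 0.2058]
orientation: [-179.8, -0.3, 13.2]
force: [1.0, 0.4, 0.1]
opening: 0.022
rot 0.2299 then shift mm [181.1  39.4   6.6] newyaw 0.0 J [57.3 45.8] dist 185
```

```bash
python3 -m handwheel '[[[0,0,0,0.115,1],[0,0,0,0.115,1],[0.03,0.0066,0.001,0,1],[0.03,0.0066,0.001,0,1],[0.03,0.0066,0.001,0,1],[0.03,0.0066,0.001,0,1],[0.03,0.0066,0.001,0,1],[0.03,0.0066,0.001,0,1],[0,0,0,0,1],[0,0,0,0,1],[0,0,0,0,1]]]'
python3 - <<'E'
from h import *
o,s=snapw("w2"); print(o["tool_pos"],o["orientation"])
for k in ["dish","keybox"]:
  for d in place_of(k,s)[:2]: print(k,d["conf"],d["xy"],onz(d["xy"],s,0,o))
  for d in silhouettes(k,s)[:1]:
    r,w=rect(d["region"],s,dict(dish=.018,keybox=.055)[k],o); print(d["conf"],d["xy"],r,w.min(0),w.max(0))
E
```

```text
clock: 6.8
tool_pos: [0.5672, 0.209, 0.1945]
orientation: [180.0, 0.1, -0.1]
force: [-0.5, 0.5, -0.6]
opening: 0.0216
[0.56715255 0.20897213 0.19447086] [ 1.79957161e+02  8.25475633e-02 -9.65651024e-02]
dish 0.65 [324.7, 148.9] [[0.62668657 0.20671222]]
0.86 [322.7, 145.0] ((628.8942260742188, 207.20706176757812), (113.49961853027344, 113.82121276855469), 57.102928161621094) [572.03317514 149.91170744] [685.75342011 264.074033  ]
keybox 0.56 [551.8, 149.8] [[0.62556964 0.00939802]]
0.95 [562.9, 151.1] ((627.2980346679688, 29.332199096679688), (124.47787475585938, 96.3113021850586), 88.7340087890625) [578.97849515 -31.92062957] [675.90714649  92.12895785]
```

View pics/w2.png

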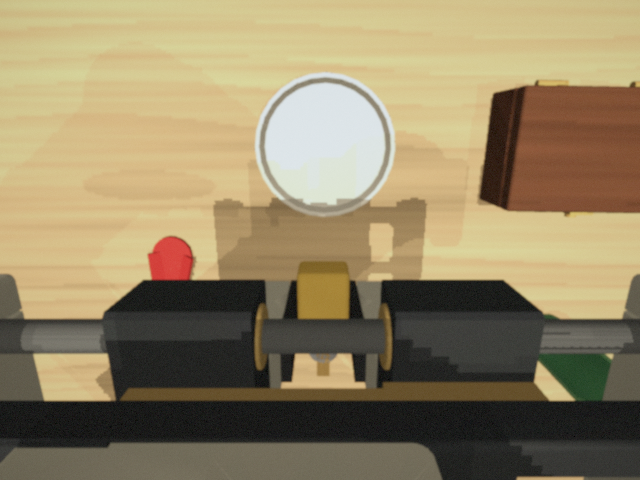

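```bash
python3 - <<'E'
from h import *
plan(.6282,.2078,.0265,0)
E
```

```text
rot 0.0002 then shift mm [ 61.1   2.1 169.3] newyaw -0.0 J [38.8 51.2] dist 180
```

```bash
python3 -m handwheel '[[[0.03,0.001,0,0,1],[0.031,0.001,0,0,1],[0,0,0.03,0,1],[0,0,0.03,0,1],[0,0,0.03,0,1],[0,0,0.03,0,1],[0,0,0.02,0,1],[0,0,0,0,1],[0,0,0,0,1],[0,0,0,0,1]]]'; python3 - <<'E'
from h import *
plan(.6282,.2078,.0265,0)
E
```

```text
clock: 7.88
tool_pos: [0.6294, 0.2081, 0.0571]
orientation: [-180.0, -0.1, 0.0]
force: [0.6, 0.3, 0.2]
opening: 0.0219
rot 0.0001 then shift mm [-1.3  0.3 30.6] newyaw 0.0 J [35.1 54.9] dist 31
```

```bash
python3 -m handwheel '[[[-0.001,0,0.015,0,1],[0,0,0.01,0,1],[0,0,0.006,0,1],[0,0,0,0,1],[0,0,0,0,1],[0,0,0,0,1]]]'; python3 - <<'E'
from h import *
plan(.6282,.2078,.0265,0)
o,s=snapw("w3")
E
```

```text
clock: 8.38
tool_pos: [0.6279, 0.2075, 0.025]
orientation: [-180.0, -0.0, -0.0]
force: [-0.2, -0.3, -0.1]
opening: 0.0216
rot -0.0007 then shift mm [ 0.3 -0.3 -1.5] newyaw -0.0 J [35.2 54.8] dist 2
```

View pics/w3.png

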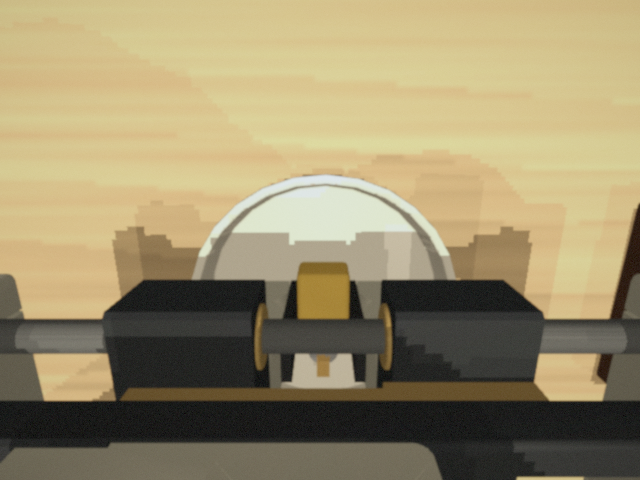

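```bash
python3 -m handwheel '[[[0,0,0,0,0.6],[0,0,0,0,0.6],[0,0,0,0,0.6],[0,0,0,0,0.6],[0,0,0,0,0.6],[0,0,-0.005,0,0.6],[0,0,-0.02,0,0.6],[0,0,-0.03,0,0.6],[0,0,-0.03,0,0.6],[0,0,-0.03,0,0.6],[0,0,-0.03,0,0.6],[-0.03,0,-0.03,0,0.3],[-0.03,0,0,0,0],[0,0,0,0,0],[0,0,0,0,0]]]'
python3 - <<'E'
from h import *
o,s=snapw("w4"); t=vision.snapshot("top"); cv2.imwrite("pics/t4.png",cv2.resize(t["color"][100:300,130:450,::-1],None,fx=2.5,fy=2.5))
print(o["tool_pos"])
for d in place_of("fob_c",s)[:2]: print(d["conf"],d["xy"],onz(d["xy"],s,.013,o))
for d in place_of("dish",s)[:1]: print(d["conf"],d["xy"],onz(d["xy"],s,.0,o))
for d in silhouettes("dish",s)[:1]: print(rect(d["region"],s,.018,o)[0])
for k,z in H.items():
  for d in place_of(k,t)[:1]: print(k,d["conf"],d["xy"],onz(d["xy"],t,z))
E
```

```text
clock: 9.68
tool_pos: [0.5672, 0.2076, 0.2007]
orientation: [-179.9, -0.1, 0.0]
force: [0.7, 0.7, 1.0]
opening: 0.056
[0.56722399 0.20760981 0.20068298]
0.57 [320.6, 147.2] [[0.62908382 0.20944399]]
0.7 [323.5, 151.7] [[0.62473125 0.20696806]]
((629.0726928710938, 207.41171264648438), (113.62100219726562, 113.9123764038086), 0.02390291355550289)
keybox 0.74 [238.7, 250.4] [[0.4102184  0.13804111]]
dish 0.82 [206.3, 152.6] [[0.62733894 0.20973208]]
coaster 0.61 [391.2, 153.1] [[ 0.61930494 -0.19693786]]
fob_c 0.57 [207.7, 153.1] [[0.62322439 0.20452996]]
flashlight_c 0.95 [428.5, 264.5] [[ 0.36993735 -0.25264159]]
vase_c 0.65 [310.0, 230.5] [[ 0.44357825 -0.0150931 ]]
sealcase_c 0.72 [365.1, 243.2] [[ 0.41972545 -0.1314688 ]]
shoehorn_c 0.72 [428.8, 264.4] [[ 0.37267593 -0.26569214]]
shoebrush_c 0.73 [476.2, 219.9] [[ 0.46429979 -0.36743745]]
tin_c 0.93 [241.6, 252.9] [[0.40376273 0.13012785]]
```

View pics/w4.png

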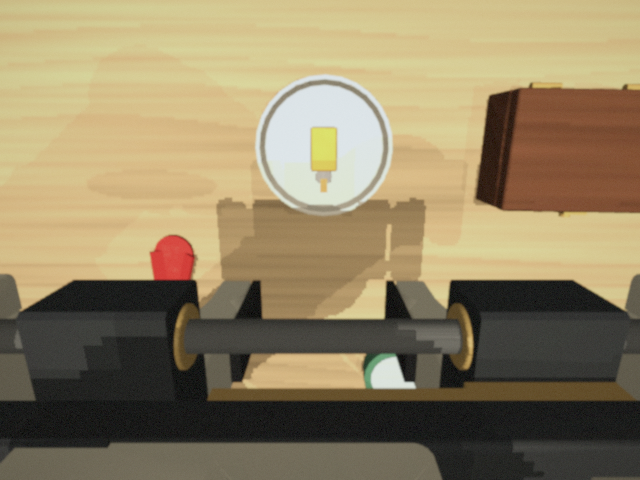

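```bash
python3 - <<'E'
from h import *
plan(.41,-.005,.24,0)
E
```

```text
rot -0.0008 then shift mm [-158.1  212.4  -41.2] newyaw -0.0 J [38.5 51.4] dist 268
```

```bash
python3 -m handwheel '[[[-0.02,0.0265,-0.01,0,0],[-0.02,0.0265,-0.01,0,0],[-0.02,0.0265,-0.01,0,0],[-0.02,0.0265,-0.011,0,0],[-0.02,0.0265,0,0,0],[-0.02,0.0265,0,0,0],[-0.02,0.0265,0,0,0],[-0.018,0.0265,0,0,0],[0,0,0,0,0],[0,0,0,0,0],[0,0,0,0,0]]]'
python3 - <<'E'
from h import *
o,s=snapw("w5"); print(o["tool_pos"])
for d in place_of("vase_c",s)[:2]: print(d["conf"],d["xy"],onz(d["xy"],s,.05,o))
for d in silhouettes("vase_c",s)[:1]: print(d["xy"],d["conf"])
E
```

```text
clock: 11.35
tool_pos: [0.4103, -0.0044, 0.2403]
orientation: [-180.0, -0.1, -0.1]
force: [0.1, 0.4, -0.1]
opening: 0.0876
[ 0.41029846 -0.00442481  0.24033021]
0.78 [325.6, 178.6] [[ 0.4452378  -0.00717232]]
[326.5, 180.2] 0.97
```

View pics/w5.png

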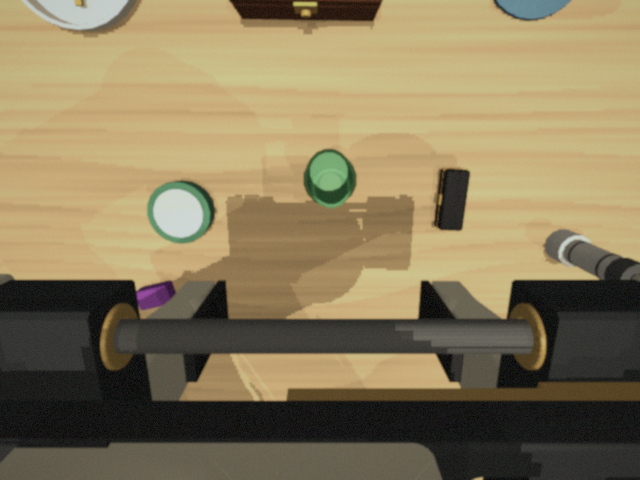

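```bash
python3 - <<'E'
from h import *
o,s=snapw(); im=s["color"][130:230,280:380,::-1].copy()
im=cv2.resize(im,None,fx=6,fy=6,interpolation=cv2.INTER_CUBIC)
c=np.array([.447,-.0075])
t=np.linspace(0,2*np.pi,60)
for z,r in[(0,.022),(.075,.022),(.124,.014)]:
    P=np.c_[c[0]+r*np.cos(t),c[1]+r*np.sin(t),0*t+z]; p=((proj(P,s,o)-[280,130])*6).astype(int); cv2.polylines(im,[p],True,(255,0,0) if z==0 else (0,0,255))
cv2.imwrite("pics/w5c.png",im)
E
```

```text
(no output)
```

View pics/w5c.png

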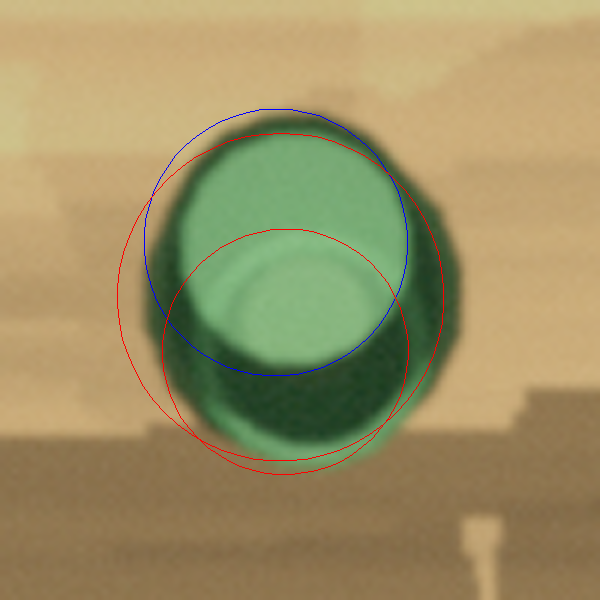

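```bash
python3 - <<'E'
from h import *
plan(.448,-.0103,.079,0)
E
python3 -m handwheel '[[[0.0125,0.002,0,0,0],[0.0125,0.002,0,0,0],[0.0125,0.002,0,0,0],[0,0,0.02,0,0],[0,0,0.025,0,0],[0,0,0.025,0,0],[0,0,0.025,0,0],[0,0,0.02,0,0],[0,0,0.02,0,0],[0,0,0.01,0,0],[0,0,0,0,0],[0,0,0,0,0]]]'
python3 - <<'E'
from h import *
plan(.448,-.0103,.079,0)
o,s=snapw("w6")
E
```

```text
rot -0.0001 then shift mm [ 37.7   6.3 160.6] newyaw -0.0 J [27.3 62.7] dist 165
clock: 12.55
tool_pos: [0.4481, -0.0108, 0.0942]
orientation: [179.9, 0.1, -0.1]
force: [0.8, 0.5, -0.2]
opening: 0.0879
rot -0.001 then shift mm [-0.  -0.5 15.2] newyaw -0.0 J [24. 66.] dist 15
```

View pics/w6.png

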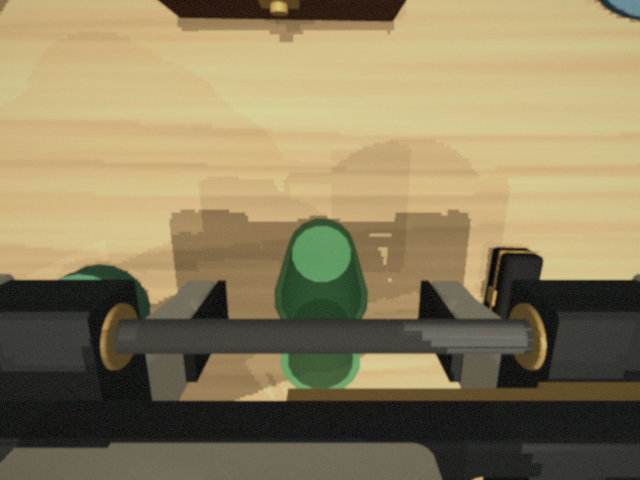

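```bash
python3 -m handwheel '[[[0,0,0.008,0,0],[0,0,0.007,0,0],[0,0,0,0,0],[0,0,0,0,0],[0,0,0,0,1],[0,0,0,0,1],[0,0,0,0,1],[0,0,0,0,1],[0,0,0,0,1],[0,0,0,0,1],[0,0,0,0,1],[0,0,0,0,1],[0,0,0,0,1],[0,0,0,0,1],[0,0,0,0,1]]]'
```

```text
clock: 13.85
tool_pos: [0.4475, -0.0105, 0.0799]
orientation: [-180.0, -0.0, -0.0]
force: [0.5, 0.5, 1.1]
opening: 0.0436
```

```bash
python3 -m handwheel '[[[0,0,-0.005,0,1],[0,0,-0.01,0,1],[0,0,-0.015,0,1],[0,0,-0.02,0,1],[0,0,-0.02,0,1],[0,0,-0.015,0,1],[0,0,-0.01,0,1],[0,0,-0.005,0,1],[0.005,0.008,0,0,1],[0.01,0.015,0,0,1],[0.014,0.02,0,0,1],[0.014,0.02,0,0,1],[0.014,0.02,0,0,1],[0.014,0.02,0,0,1],[0.014,0.02,0,0,1],[0.014,0.02,0,0,1],[0.012,0.018,0,0,1],[0.007,0.012,0,0,1],[0.003,0.006,0,0,1],[0,0,0,0,1]]]'
python3 -m handwheel '[[[0,0,0,0,1],[0,0,0,0,1]]]'
python3 - <<'E'
from h import *
o,s=snapw("w7"); print(o["tool_pos"],o["orientation"])
for k in ["coaster","keybox"]:
  for d in place_of(k,s)[:2]: print(k,d["conf"],d["xy"],onz(d["xy"],s,0,o))
  for d in silhouettes(k,s)[:1]:
    r,w=rect(d["region"],s,dict(coaster=.005,keybox=.055)[k],o); print(d["conf"],d["xy"],r)
E
```

```text
clock: 15.52
tool_pos: [0.5681, -0.1908, 0.1786]
orientation: [-180.0, 0.1, -0.1]
force: [-0.8, -0.1, -2.0]
opening: 0.0433
clock: 15.68
tool_pos: [0.5677, -0.189, 0.1797]
orientation: [-180.0, 0.0, -0.0]
force: [-0.6, 0.4, -1.5]
opening: 0.0431
[ 0.56767801 -0.18899445  0.17969046] [-1.79985032e+02  2.56898138e-02 -2.69718455e-02]
coaster 0.6 [320.7, 151.2] [[ 0.62618762 -0.18758788]]
0.9 [321.5, 149.6] ((626.4136962890625, -189.62997436523438), (89.16805267333984, 87.99390411376953), 2.2334840297698975)
keybox 0.58 [84.0, 153.6] [[0.62434857 0.0093392 ]]
0.8 [77.9, 153.7] ((627.2135009765625, -16.10834503173828), (117.63066101074219, 95.71867370605469), 88.7315902709961)
```

View pics/w7.png

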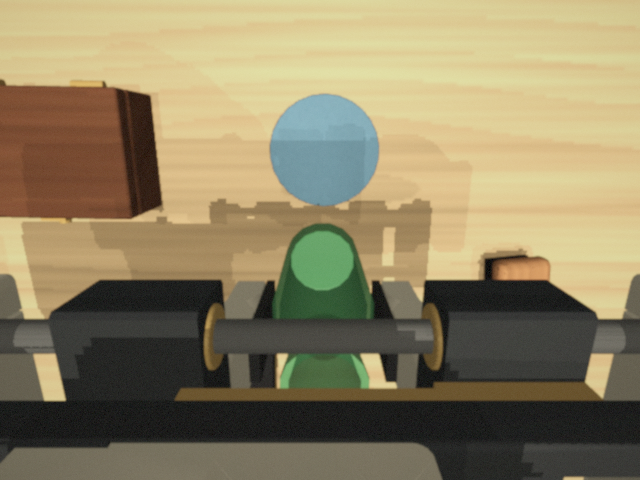

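```bash
cat >> h.py <<'E'
def overlay(s,o,circles,crop,f,name):
    x0,y0,x1,y1=crop; im=cv2.resize(s["color"][y0:y1,x0:x1,::-1].copy(),None,fx=f,fy=f,interpolation=cv2.INTER_CUBIC)
    t=np.linspace(0,2*np.pi,80)
    for i,(x,y,z,r) in enumerate(circles):
        P=np.c_[x+r*np.cos(t),y+r*np.sin(t),0*t+z]; p=((proj(P,s,o)+.5-[x0,y0])*f).astype(int); cv2.polylines(im,[p],True,[(0,0,255),(255,0,0),(255,0,255)][i%3])
    cv2.imwrite(f"pics/{name}.png",im)
E
python3 - <<'E'
from h import *
o,s=snapw(); x,y,z=o["tool_pos"]; f=z-.0799
overlay(s,o,[(x,y,f,.022),(x,y,f+.075,.022),(.6263,-.1902,.006,.045)],(250,80,400,300),2.7,"w7c")
E
```

```text
(no output)
```

View pics/w7c.png

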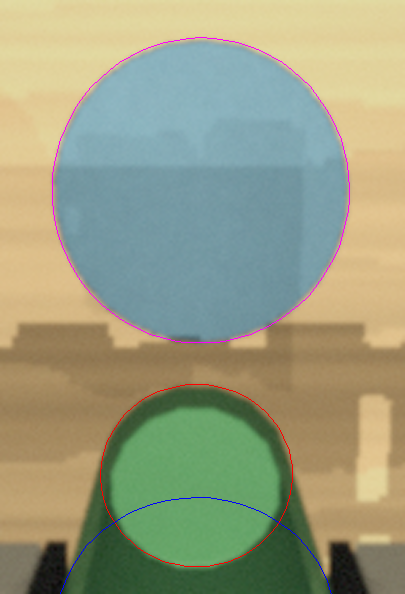

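```bash
python3 - <<'E'
from h import *
plan(.6268,-.1902,.087,0)
E
python3 -m handwheel '[[[0.005,0,0,0,1],[0.01,0,0,0,1],[0.015,0.001,0,0,1],[0.015,0,0,0,1],[0.01,0,0,0,1],[0.004,0,0,0,1],[0,0,0.005,0,1],[0,0,0.012,0,1],[0,0,0.016,0,1],[0,0,0.016,0,1],[0,0,0.012,0,1],[0,0,0.006,0,1],[0,0,0.005,0,1],[0,0,0.003,0,1],[0,0,0,0,1],[0,0,0,0,1],[0,0,0,0,1]]]'
python3 - <<'E'
from h import *
plan(.6268,-.1902,.087,0)
E
```

```text
rot -0.0 then shift mm [58.5  1.1 93.2] newyaw -0.0 J [ 0.3 89.7] dist 110
clock: 17.4
tool_pos: [0.6277, -0.1907, 0.1056]
orientation: [180.0, -0.1, -0.0]
force: [0.2, 0.2, -2.5]
opening: 0.0436
rot -0.0007 then shift mm [-1.  -0.5 18.6] newyaw -0.0 J [ 0.1 89.8] dist 19
```

```bash
python3 -m handwheel '[[[-0.001,0,0.006,0,1],[0,-0.0005,0.005,0,1],[0,0,0.004,0,1],[0,0,0.002,0,1],[0,0,0,0,1],[0,0,0,0,1],[0,0,0,0,1]]]'
```

```text
clock: 17.98
tool_pos: [0.6264, -0.1902, 0.0879]
orientation: [180.0, -0.0, -0.0]
force: [-0.7, 0.2, -1.1]
opening: 0.0431
```

```bash
python3 -m handwheel '[[[0,0,0.001,0,1],[0,0,0,0,1],[0,0,0,0,1]]]'; python3 -m handwheel '[[[0,0,0.0005,0,1],[0,0,0,0,1],[0,0,0,0,1]]]'
```

```text
clock: 18.23
tool_pos: [0.6263, -0.1902, 0.0869]
orientation: [180.0, -0.0, -0.0]
force: [-0.5, 1.1, -1.0]
opening: 0.0435
clock: 18.48
tool_pos: [0.6263, -0.1901, 0.0863]
orientation: [-180.0, -0.0, -0.0]
force: [-0.2, 1.0, -1.8]
opening: 0.0434
```

```bash
python3 -m handwheel '[[[0,0,0,0,0.45],[0,0,0,0,0.4],[0,0,0,0,0.3],[0,0,0,0,0.2],[0,0,0,0,0.1],[0,0,0,0,0],[0,0,0,0,0],[0,0,0,0,0],[0,0,-0.005,0,0],[0,0,-0.015,0,0],[0,0,-0.025,0,0],[0,0,-0.03,0,0],[0,0,-0.03,0,0],[0,0,-0.03,0,0],[0,0,-0.025,0,0],[-0.02,0,-0.02,0,0],[-0.02,0,0,0,0],[-0.02,0,0,0,0],[0,0,0,0,0],[0,0,0,0,0]]]'
python3 - <<'E'
from h import *
o,s=snapw("w8"); print(o["tool_pos"])
overlay(s,o,[(.6263,-.1902,.006,.022),(.6263,-.1902,.081,.022),(.6263,-.1902,.006,.045),(.6263,-.1902,.13,.014)],(240,60,400,220),3.7,"w8c")
plan(.39,-.256,.22,0)
for d in silhouettes("keybox",s)[:1]:
    print(rect(d["region"],s,.055,o)[0])
E
```

```text
clock: 20.15
tool_pos: [0.5657, -0.1902, 0.2676]
orientation: [180.0, -0.1, -0.1]
force: [0.7, 0.3, -0.2]
opening: 0.0879
[ 0.56573609 -0.19019037  0.26757378]
rot -0.0008 then shift mm [-176.4   65.8   46.9] newyaw -0.0 J [ 0.2 89.8] dist 194
((627.593017578125, -1.33758544921875), (138.03785705566406, 97.08651733398438), 89.25377655029297)
```

View pics/w8c.png

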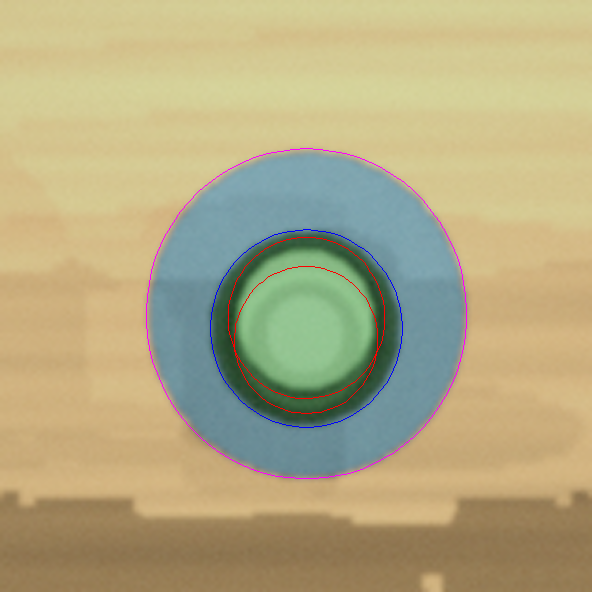

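View pics/w8.png

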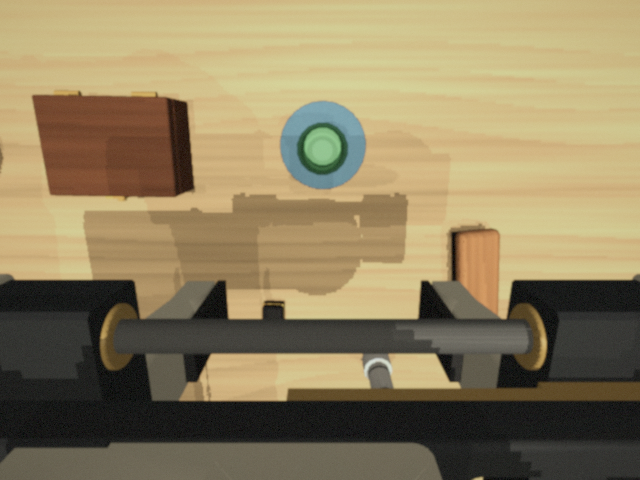

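```bash
python3 - <<'E'
from h import *
o,s=snapw()
cv2.imwrite("pics/w8k.png",cv2.resize(s["color"][80:210,20:200,::-1],None,fx=4.4,fy=4.4,interpolation=cv2.INTER_CUBIC))
E
```

```text
(no output)
```

View pics/w8k.png

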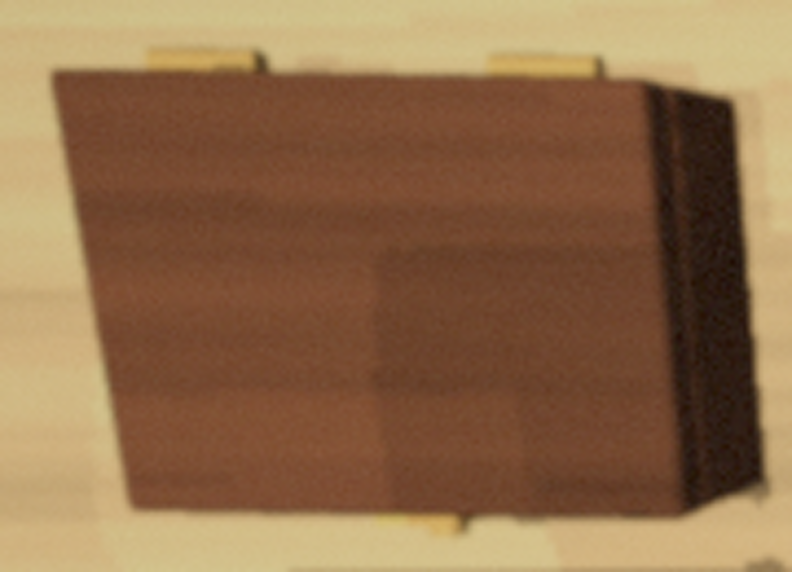

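```bash
python3 - <<'E'
from h import *
o,s=snapw()
q=np.array([(53,72),(651,80),(687,515),(131,508)])/4.4+[20,80]
w=onz(q,s,.055,o)*1000; print(w.round(1),w.mean(0)); print(cv2.minAreaRect(w.astype(np.float32)))
for a,b in [(0,1),(3,2),(1,2),(0,3)]:
    d=w[a]-w[b]; print(np.linalg.norm(d), np.degrees(np.arctan2(d[1],d[0])))
E
```

```text
[[671.1  64.8]
 [669.5 -54.4]
 [581.9 -52.2]
 [583.5  66.7]] [626.48203875   6.22403217]
((626.490966796875, 6.1457061767578125), (119.88291931152344, 87.65461730957031), 89.22058868408203)
119.15383553525082 89.239726813495
118.84102353097225 89.220596448894
87.66081685131877 -1.4604088571063012
87.61787440539192 -1.2561799066002244
```

```bash
python3 -m handwheel '[[[0,0,0,0.1208,0],[0,0,0,0.1208,0],[0,0,0,0.1208,0],[0,0,0,0.1208,0],[0,0,0,0.1208,0],[0,0,0,0.1208,0],[0,0,0,0.1208,0],[0,0,0,0.1208,0],[0,0,0,0.1208,0],[0,0,0,0.1208,0],[0,0,0,0.1208,0],[0,0,0,0.1208,0],[0,0,0,0.1208,0],[0,0.033,0.005,0,0],[0,0.033,0.005,0,0],[0,0.033,0.005,0,0],[0,0.033,0.005,0,0],[0,0.033,0.005,0,0],[0,0.032,0.003,0,0],[0,0,0,0,0]]]'
python3 -m handwheel '[[[0,0,0,0,0],[0,0,0,0,0]]]'
python3 - <<'E'
from h import *
o,s=snapw("w9"); print(o["joint_pos"].round(1))
for d in place_of("flashlight_c",s)[:2]: print(d["conf"],d["xy"],onz(d["xy"],s,.052,o))
x,y=.3685,-.255
overlay(s,o,[(x,y,0,.017),(x,y,.026,.017),(x,y,.104,.014)],(240,80,400,280),3,"w9c")
E
```

```text
clock: 22.02
tool_pos: [0.3644, -0.1898, 0.2375]
orientation: [179.9, 0.1, -90.1]
force: [-1.0, 0.5, -0.7]
opening: 0.0878
clock: 22.18
tool_pos: [0.3702, -0.1901, 0.2388]
orientation: [-179.9, -0.0, -90.0]
force: [0.6, -0.4, 0.5]
opening: 0.0874
[  0.3  -4.8 -30.1   0.  -64.6  -0.3]
0.98 [323.1, 144.5] [[ 0.37041347 -0.25410935]]
```

View pics/w9.png

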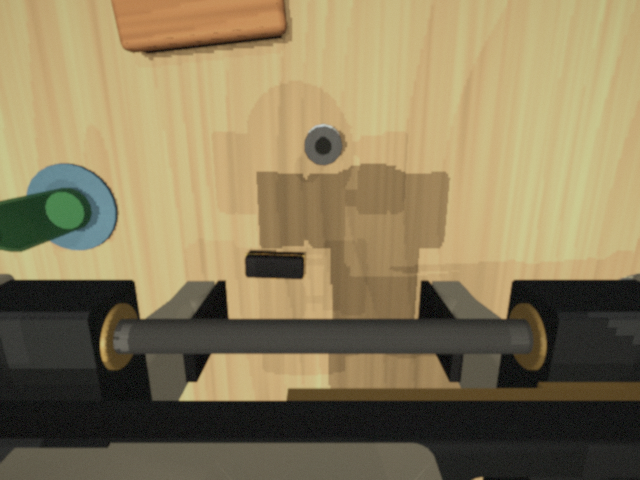

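View pics/w9c.png

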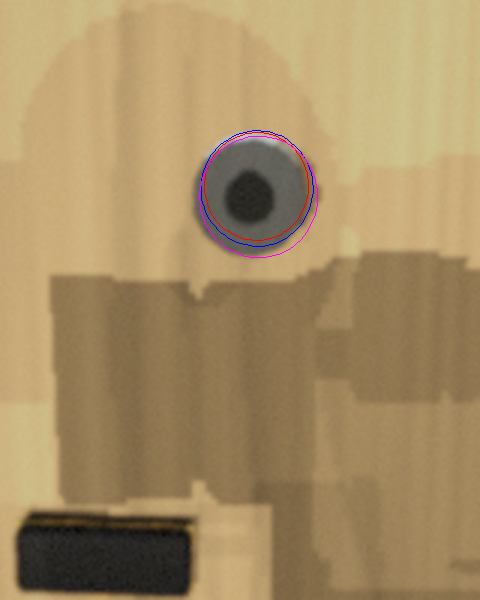

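```bash
python3 - <<'E'
from h import *
plan(.3697,-.2545,.060,-90)
E
python3 -m handwheel '[[[0.032,0,0,0,0],[0.0325,0,0,0,0],[0,0,0.03,0,0],[0,0,0.03,0,0],[0,0,0.03,0,0],[0,0,0.03,0,0],[0,0,0.03,0,0],[0,0,0.028,0,0],[0,0,0,0,0],[0,0,0,0,0],[0,0,0,0,0]]]'
python3 - <<'E'
from h import *
plan(.3697,-.2545,.060,-90)
E
```

```text
rot -0.0002 then shift mm [ 64.4   0.8 178.4] newyaw -90.0 J [ 0.3 -0.3] dist 190
clock: 23.2
tool_pos: [0.3705, -0.2548, 0.0611]
orientation: [-180.0, -0.0, -90.0]
force: [-0.5, -0.1, 0.4]
opening: 0.0875
rot 0.0003 then shift mm [-0.3  0.8  1.1] newyaw -90.0 J [-9.3  9.2] dist 1
```

Close, then lift.

```bash
python3 -m handwheel '[[[0,0,0.001,0,1],[0,0,0,0,1],[0,0,0,0,1],[0,0,0,0,1],[0,0,0,0,1],[0,0,0,0,1],[0,0,0,0,1],[0,0,0,0,1],[0,0,0,0,1],[0,0,0,0,1],[0,0,0,0,1],[0,0,0,0,1],[0,0,0,0,1],[0,0,0,0,1],[0,0,0,0,1]]]'
python3 -m handwheel '[[[0,0,-0.01,0,1],[0,0,-0.02,0,1],[0,0,-0.025,0,1],[0,0,-0.025,0,1],[0,0,-0.025,0,1],[0,0,-0.025,0,1],[0,0,-0.02,0,1],[0,0,-0.01,0,1],[0,0,0,0,1]]]'
python3 - <<'E'
from h import *
plan(.40,.105,.22,-90)
E
```

```text
clock: 24.45
tool_pos: [0.3693, -0.2545, 0.0593]
orientation: [-180.0, -0.0, -90.0]
force: [0.5, -0.4, -0.6]
opening: 0.0259
clock: 25.2
tool_pos: [0.3702, -0.2548, 0.2211]
orientation: [-179.8, -0.1, -90.0]
force: [-0.6, -0.5, -1.7]
opening: 0.0258
rot -0.0003 then shift mm [-359.8  -29.8    0.9] newyaw -90.0 J [-9.3  9.2] dist 361
```

```bash
python3 -m handwheel '[[[-0.012,-0.01,0,0,1],[-0.02,-0.016,0,0,1],[-0.028,-0.022,0,0,1],[-0.028,-0.022,0,0,1],[-0.028,-0.022,0,0,1],[-0.028,-0.022,0,0,1],[-0.028,-0.022,0,0,1],[-0.028,-0.022,0,0,1],[-0.028,-0.023,0,0,1],[-0.028,-0.023,0,0,1],[-0.028,-0.022,0,0,1],[-0.02,-0.015,0,0,1],[-0.012,-0.008,0,0,1],[-0.004,-0.002,0,0,1],[0,0,0,0,1],[0,0,0,0,1],[0,0,0,0,1]]]'
python3 - <<'E'
from h import *
o,s=snapw("w10"); print(o["tool_pos"],o["orientation"],o["joint_pos"])
cv2.imwrite("pics/w10k.png",cv2.resize(s["color"][50:280,200:440,::-1],None,fx=2.5,fy=2.5,interpolation=cv2.INTER_CUBIC))
E
```

```text
clock: 26.62
tool_pos: [0.6196, 0.0644, 0.2189]
orientation: [180.0, -0.0, -90.1]
force: [-0.4, -0.8, -1.4]
opening: 0.0261
[0.61956051 0.06439771 0.21894887] [ 1.79951031e+02 -1.20349072e-02 -9.00659147e+01] [ 2.38623199e+01  1.66573018e+01 -8.23494610e+00 -9.76458092e-03
 -6.51573943e+01 -2.39241335e+01]
```

View pics/w10.png

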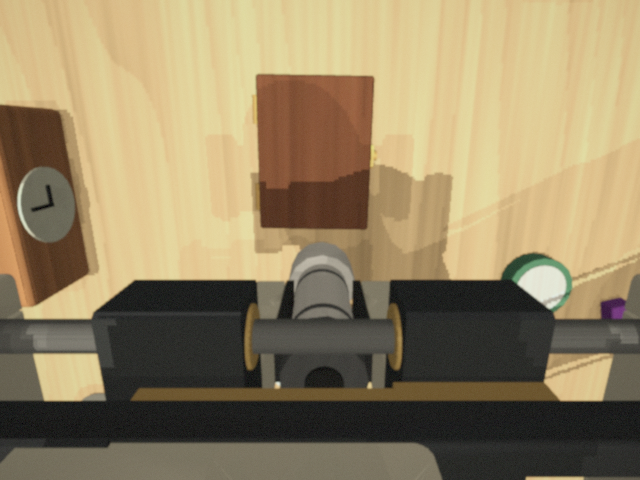

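View pics/w10k.png

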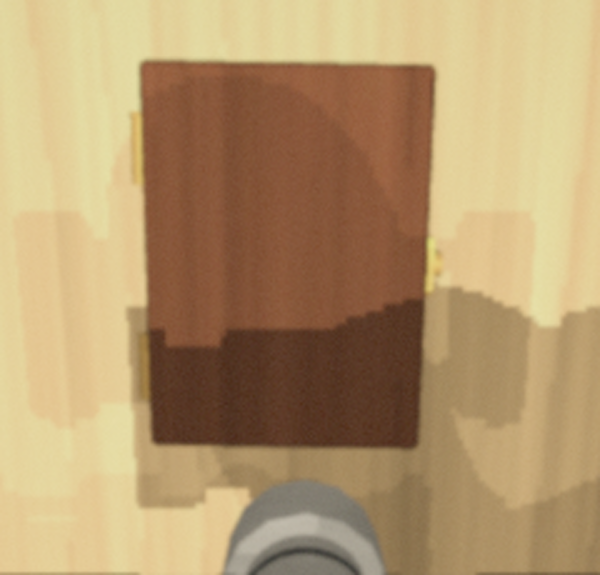

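```bash
python3 - <<'E'
from h import *
o,s=snapw()
q=np.array([(140,62),(434.5,66),(417,447.5),(152,443.5)])/2.5+[200,50]-.3
w=onz(q,s,.055,o)*1000; print(w.round(1),w.mean(0)); print(cv2.minAreaRect(w.astype(np.float32)))
for a,b in [(0,1),(3,2),(2,1),(3,0)]:
    d=w[a]-w[b]; print(np.linalg.norm(d), np.degrees(np.arctan2(d[1],d[0])))
E
```

```text
[[670.1 -51.3]
 [581.7 -50.1]
 [583.4  68.1]
 [672.   66.6]] [626.78852981   8.33039738]
((626.8460083007812, 8.387508392333984), (118.24270629882812, 88.6502914428711), 89.18592071533203)
88.4237659592032 -0.7949582075123611
88.65065817795622 -0.9829178043016528
118.24271697451272 89.18591312997424
117.95219088748608 89.07588375685258
```

```bash
python3 - <<'E'
from h import *
plan(.628,.109,.060,-90)
E
python3 -m handwheel '[[[-0.01,-0.002,0,0,1],[-0.02,-0.003,0,0,1],[-0.0145,-0.003,0,0,1],[0,0,0.01,0,1],[0,0,0.02,0,1],[0,0,0.03,0,1],[0,0,0.03,0,1],[0,0,0.025,0,1],[0,0,0.015,0,1],[0,0,0.01,0,1],[0,0,0,0,1],[0,0,0,0,1],[0,0,0,0,1]]]'
python3 - <<'E'
from h import *
plan(.628,.109,.060,-90)
E
```

```text
rot -0.0013 then shift mm [-44.6  -8.1 159.6] newyaw -90.0 J [ 23.9 -23.9] dist 166
clock: 27.8
tool_pos: [0.6293, 0.1103, 0.0806]
orientation: [-179.9, 0.0, -90.0]
force: [-0.2, 0.4, -1.6]
opening: 0.0258
rot -0.0 then shift mm [ 1.3  1.4 20.6] newyaw -90.0 J [ 27.4 -27.4] dist 21
```

```bash
python3 -m handwheel '[[[0.001,0.001,0.006,0,1],[0,0,0.006,0,1],[0,0,0.005,0,1],[0,0,0.003,0,1],[0,0,0,0,1],[0,0,0,0,1],[0,0,0,0,1]]]'
python3 - <<'E'
from h import *
plan(.628,.109,.060,-90); o,s=snapw("w11")
E
```

```text
clock: 28.38
tool_pos: [0.6275, 0.1089, 0.0594]
orientation: [-180.0, 0.0, -90.0]
force: [0.5, -0.4, -1.1]
opening: 0.026
rot -0.0004 then shift mm [-0.1 -0.5 -0.6] newyaw -90.0 J [ 27.4 -27.4] dist 1
```

View pics/w11.png

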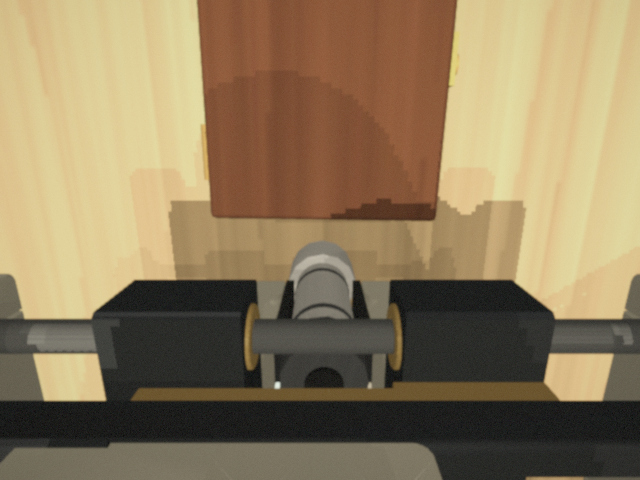

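Release, rise, and look from above (dish/gap side).

```bash
python3 -m handwheel '[[[0,0,0,0,0.65],[0,0,0,0,0.5],[0,0,0,0,0.4],[0,0,0,0,0.2],[0,0,0,0,0],[0,0,0,0,0],[0,0,0,0,0],[0,0,-0.01,0,0],[0,0,-0.02,0,0],[0,0,-0.03,0,0],[0,0,-0.03,0,0],[0,0,-0.03,0,0],[0,0,-0.03,0,0],[0,0,-0.03,0,0],[-0.02,0,0,0,0],[-0.03,0,0,0,0],[-0.02,0,0,0,0],[0,0,0,0,0],[0,0,0,0,0]]]'
python3 - <<'E'
from h import *
o,s=snapw("w12"); print(o["tool_pos"])
overlay(s,o,[(.6278,.109,0,.017),(.6278,.109,.104,.014),(.6285,.2075,.018,.058)],(200,60,440,280),2.6,"w12c")
plan(.42,-.075,.2,-90)
E
```

```text
clock: 30.02
tool_pos: [0.6272, 0.1798, 0.2399]
orientation: [-180.0, 0.0, -89.9]
force: [0.3, -0.4, -0.4]
opening: 0.0874
[0.62720437 0.17976474 0.23988032]
rot 0.0005 then shift mm [254.  207.3  39.8] newyaw -90.0 J [ 33. -33.] dist 330
```

View pics/w12.png

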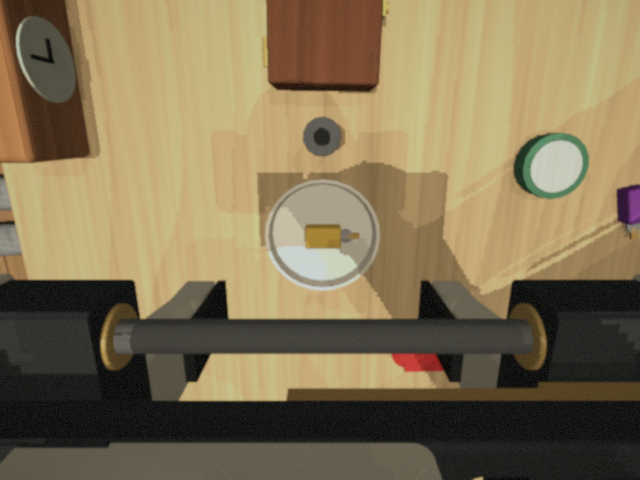

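View pics/w12c.png

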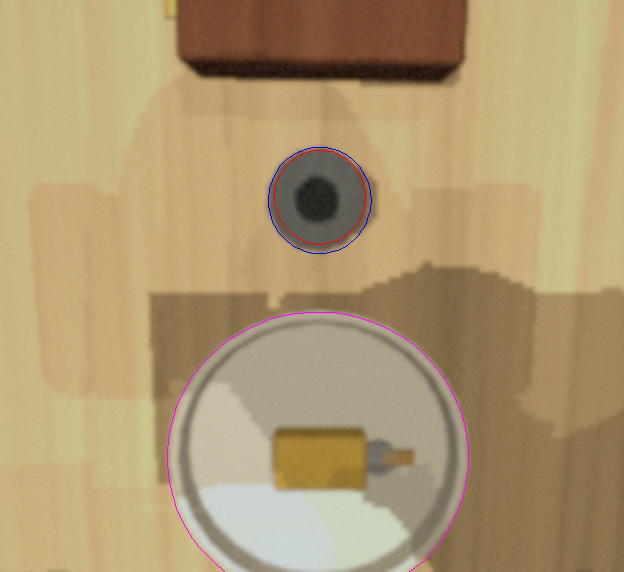

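```bash
python3 -m handwheel '[[[0,0,0,-0.1208,0],[0,0,0,-0.1208,0],[0,0,0,-0.1208,0],[0,0,0,-0.1208,0],[0,0,0,-0.1208,0],[0,0,0,-0.1208,0],[0,0,0,-0.1208,0],[0,0,0,-0.1208,0],[0,0,0,-0.1208,0],[0,0,0,-0.1208,0],[0,0,0,-0.1208,0],[0,0,0,-0.1208,0],[0,0,0,-0.1208,0],[0,0,0,0,0]]]'
python3 -m handwheel '[[[-0.0185,0.0261,0,0,0],[-0.0185,0.0261,0,0,0],[-0.0185,0.0261,0,0,0],[-0.0185,0.0261,0,0,0],[-0.0185,0.0261,0,0,0],[-0.0185,0.0261,0,0,0],[-0.0185,0.0261,0,0,0],[-0.0185,0.0261,0.008,0,0],[-0.0185,0.0261,0.008,0,0],[-0.0185,0.0261,0.008,0,0],[-0.0185,0.0261,0.008,0,0],[-0.0185,0.0261,0.008,0,0],[0,0,0,0,0],[0,0,0,0,0],[0,0,0,0,0]]]'
python3 - <<'E'
from h import *
o,s=snapw("w13"); print(o["orientation"])
for d in place_of("sealcase_c",s)[:2]: print(d["conf"],d["xy"],onz(d["xy"],s,.011,o))
for d in silhouettes("sealcase_c",s)[:1]: print(d["conf"],d["xy"],rect(d["region"],s,.022,o)[0])
cv2.imwrite("pics/w13c.png",cv2.resize(s["color"][150:270,260:380,::-1],None,fx=5,fy=5,interpolation=cv2.INTER_CUBIC))
E
```

```text
clock: 31.23
tool_pos: [0.6274, 0.1778, 0.2397]
orientation: [180.0, -0.0, 0.2]
force: [0.2, 0.3, 0.5]
opening: 0.0878
clock: 32.48
tool_pos: [0.4055, -0.1346, 0.1999]
orientation: [180.0, -0.1, -0.3]
force: [0.5, 0.7, 0.6]
opening: 0.0877
[ 1.79993600e+02 -7.29103313e-02 -2.60768421e-01]
0.62 [317.5, 201.2] [[ 0.42064597 -0.13033874]]
0.6 [319.0, 201.4] ((422.37115478515625, -131.1311798095703), (26.296218872070312, 61.22399139404297), 87.48468780517578)
```

View pics/w13.png

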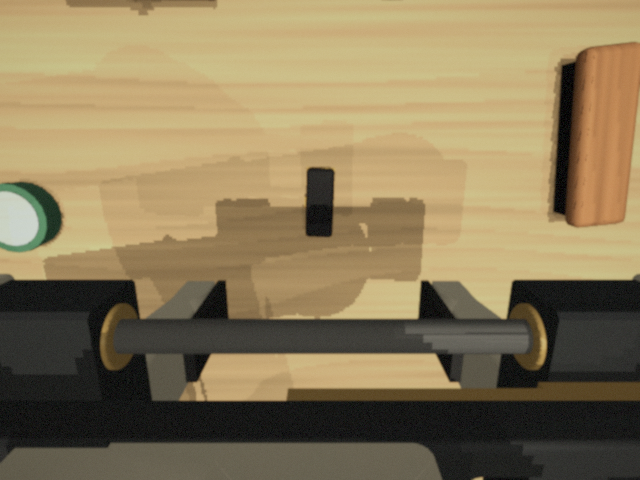

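View pics/w13c.png

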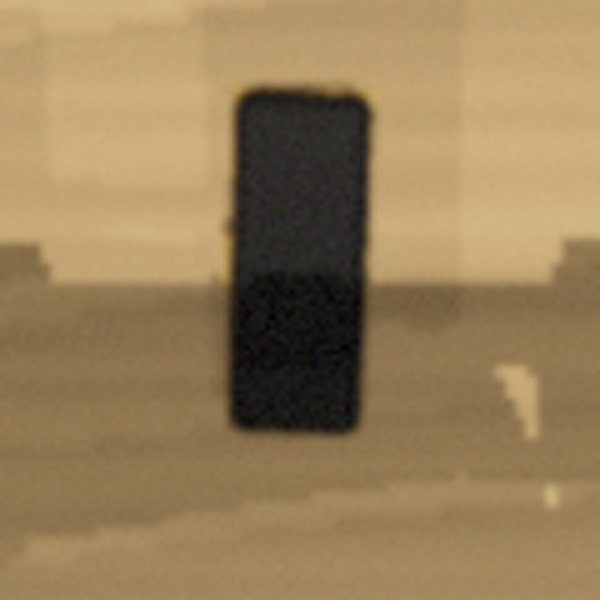

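```bash
python3 - <<'E'
from h import *
o,s=snapw()
q=np.array([(236,93),(370,93),(358,432),(231,431)])/5+[260,150]-.3
w=onz(q,s,.022,o)*1000; print(w.round(1),w.mean(0)); r=cv2.minAreaRect(w.astype(np.float32)); print(r)
plan(*(w.mean(0)/1000),.0215,-1.8)
E
```

```text
[[ 450.8 -120.8]
 [ 450.8 -143.2]
 [ 392.  -141.5]
 [ 392.2 -119.2]] [ 421.43758101 -131.18994113]
((421.4839172363281, -131.21173095703125), (22.393281936645508, 59.22276306152344), 88.40628814697266)
rot 0.0307 then shift mm [ 15.4  -2.9 178. ] newyaw -1.8 J [ 8.4 81.5] dist 179
```

```bash
python3 -m handwheel '[[[0,0,0,0.029,0],[0.0155,-0.003,0.02,0,0],[0,0,0.03,0,0],[0,0,0.03,0,0],[0,0,0.03,0,0],[0,0,0.03,0,0],[0,0,0.025,0,0],[0,0,0.01,0,0],[0,0,0,0,0],[0,0,0,0,0]]]'
python3 - <<'E'
from h import *
plan(.4214,-.1312,.0215,-1.7)
E
```

```text
clock: 33.52
tool_pos: [0.421, -0.1312, 0.024]
orientation: [180.0, 0.1, -1.7]
force: [-0.2, 0.3, -0.3]
opening: 0.0877
rot 0.0007 then shift mm [ 0.4 -0.1  2.5] newyaw -1.7 J [ 8.5 79.8] dist 3
```

```bash
python3 -m handwheel '[[[0,0,0.0025,0,0],[0,0,0,0,1],[0,0,0,0,1],[0,0,0,0,1],[0,0,0,0,1],[0,0,0,0,1],[0,0,0,0,1],[0,0,0,0,1],[0,0,0,0,1],[0,0,0,0,1],[0,0,0,0,1],[0,0,0,0,1],[0,0,0,0,1],[0,0,0,0,1]]]'
python3 -m handwheel '[[[0,0,-0.01,0,1],[0,0,-0.02,0,1],[0,0,-0.03,0,1],[0,0,-0.03,0,1],[0,0,-0.03,0,1],[0,0,-0.03,0,1],[0,0,-0.03,0,1],[0,0,0,0,1]]]'
python3 - <<'E'
from h import *
plan(.6255,-.06,.2,-90.8)
E
```

```text
clock: 34.68
tool_pos: [0.4208, -0.1316, 0.0218]
orientation: [180.0, 0.0, -1.7]
force: [0.1, 0.1, -0.7]
opening: 0.0235
clock: 35.35
tool_pos: [0.4237, -0.1318, 0.2076]
orientation: [180.0, -0.5, -1.6]
force: [2.0, -0.3, -0.9]
opening: 0.0237
rot 1.556 then shift mm [ -74.7 -200.8    6.8] newyaw -90.8 J [ 8.4 79.9] dist 214
```

```bash
python3 -m handwheel '[[[0,0,0,0.1197,1],[0,0,0,0.1197,1],[0,0,0,0.1197,1],[0,0,0,0.1197,1],[0,0,0,0.1197,1],[0,0,0,0.1197,1],[0,0,0,0.1197,1],[0,0,0,0.1197,1],[0,0,0,0.1197,1],[0,0,0,0.1197,1],[0,0,0,0.1197,1],[0,0,0,0.1197,1],[0,0,0,0.1197,1],[0,0,0,0,1]]]'
python3 - <<'E'
from h import *
plan(.626,-.0985,.2,-90.9)
E
```

```text
clock: 36.52
tool_pos: [0.4205, -0.1316, 0.2014]
orientation: [180.0, 0.0, -91.2]
force: [0.7, 0.4, -1.1]
opening: 0.0238
rot -0.0051 then shift mm [ -36.3 -205.     1.3] newyaw -90.9 J [ 8.4 -9.6] dist 208
```

```bash
python3 -m handwheel '[[[-0.004,-0.02,0,-0.004,1],[-0.005,-0.026,0,0,1],[-0.005,-0.03,0,0,1],[-0.005,-0.03,0,0,1],[-0.005,-0.03,0,0,1],[-0.005,-0.03,0,0,1],[-0.004,-0.025,0,0,1],[-0.003,-0.014,0,0,1],[0,0,0,0,1],[0,0,0,0,1],[0,0,0,0,1]]]'
python3 - <<'E'
from h import *
plan(.626,-.0985,.0225,-90.9)
o,s=snapw("w14")
E
```

```text
clock: 37.43
tool_pos: [0.6255, -0.098, 0.2012]
orientation: [179.9, 0.0, -90.5]
force: [-0.3, 0.2, -1.4]
opening: 0.0234
rot 0.0067 then shift mm [  0.5  -0.8 178.7] newyaw -90.9 J [ 8.7 -9.2] dist 179
```

View pics/w14.png

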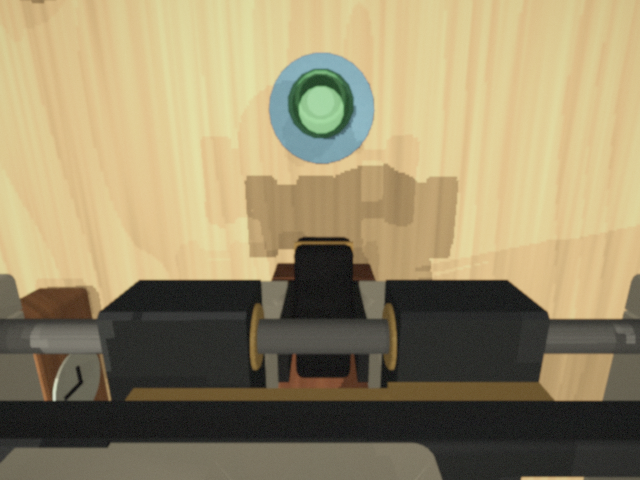

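```bash
python3 -m handwheel '[[[0,0,0.01,0.006,1],[0,0,0.02,0,1],[0,0,0.025,0,1],[0,0,0.03,0,1],[0,0,0.03,0,1],[0,0,0.025,0,1],[0,0,0.015,0,1],[0,0,0.01,0,1],[0,0,0,0,1],[0,0,0,0,1],[0,0,0,0,1]]]'
python3 - <<'E'
from h import *
plan(.626,-.0985,.0225,-90.9)
E
```

```text
clock: 38.4
tool_pos: [0.627, -0.098, 0.0381]
orientation: [-179.9, 0.0, -91.0]
force: [0.4, -0.3, -0.6]
opening: 0.0239
rot -0.001 then shift mm [ 0.5  1.  15.6] newyaw -90.9 J [ 8.7 -9.7] dist 16
```

```bash
python3 -m handwheel '[[[0.0005,0.001,0.006,0,1],[0,0,0.006,0,1],[0,0,0.0035,0,1],[0,0,0,0,1],[0,0,0,0,1],[0,0,0,0,1]]]'
python3 - <<'E'
from h import *
plan(.626,-.0985,.0225,-90.9); o,s=snapw("w15")
E
```

```text
clock: 38.9
tool_pos: [0.6253, -0.0984, 0.0216]
orientation: [-180.0, -0.0, -91.0]
force: [-1.5, 0.8, 3.4]
opening: 0.0238
rot -0.0013 then shift mm [ 0.  -0.7 -0.9] newyaw -90.9 J [ 8.7 -9.7] dist 1
```

View pics/w15.png

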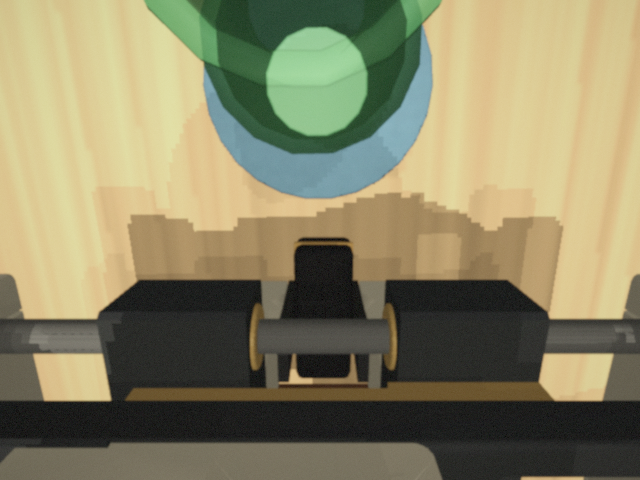

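```bash
python3 -m handwheel '[[[0,0,-0.0005,0,0.65],[0,0,0,0,0.5],[0,0,0,0,0.4],[0,0,0,0,0.2],[0,0,0,0,0],[0,0,0,0,0],[0,0,0,0,0],[0,0,-0.01,0,0],[0,0,-0.02,0,0],[0,0,-0.03,0,0],[0,0,-0.03,0,0],[0,0,-0.03,0,0],[0,0,-0.03,0,0],[0,0,-0.03,0,0],[0,0,-0.03,0,0],[-0.02,0,0,0,0],[-0.02,0,0,0,0],[-0.02,0,0,0,0],[0,0,0,0,0],[0,0,0,0,0]]]'
python3 - <<'E'
from h import *
o,s=snapw("w16"); print(o["tool_pos"])
overlay(s,o,[(.626,-.0985,0.022,.012),(.6263,-.1902,.006,.022),(.6263,-.1902,.006,.045)],(220,30,420,260),2.6,"w16c")
for d in silhouettes("sealcase_c",s)[:1]: print(d["conf"],d["xy"],rect(d["region"],s,.022,o)[0])
plan(.4675,.36,.2,0)
E
```

```text
clock: 40.62
tool_pos: [0.6261, -0.0376, 0.2327]
orientation: [-180.0, 0.0, -90.9]
force: [0.1, -0.1, -0.9]
opening: 0.0875
[ 0.62611382 -0.03763066  0.23271999]
rot 1.554 then shift mm [158.6 398.7  32.2] newyaw -180.0 J [ 14.3 -15.2] dist 430
```

View pics/w16c.png

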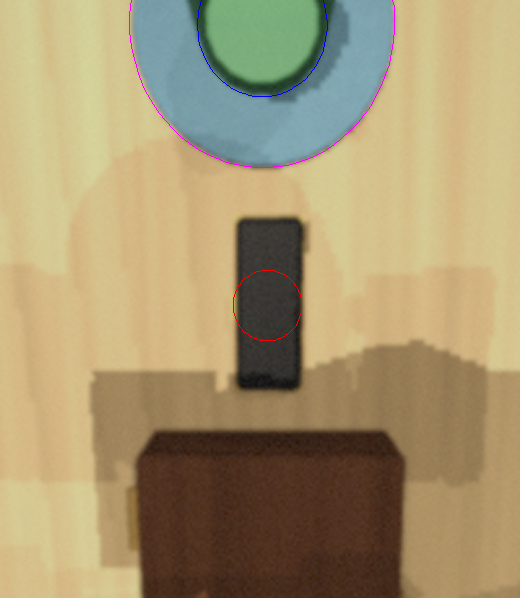

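```bash
python3 - <<'E'
from h import *
o,s=snapw()
f=lambda x,y,z: onz([x/2.6+220-.3,y/2.6+30-.3],s,z,o).round(4)
print("box base",f(270,432,0),"lid edge",f(270,459,.055),"coaster",f(265,167,.006),"case ends",f(270,217,.022),f(270,388,.022), "case sides", f(236,303,.022),f(301,303,.022))
E
```

```text
box base [[ 0.6255 -0.0515]] lid edge [[ 0.6256 -0.0515]] coaster [[ 0.6257 -0.1463]] case ends [[ 0.6243 -0.1288]] [[ 0.6252 -0.0709]] case sides [[ 0.6366 -0.1006]] [[ 0.6139 -0.1002]]
```

```bash
python3 -m handwheel '[[[0,0,0,-0.1206,0],[0,0,0,-0.1206,0],[0,0,0,-0.1206,0],[0,0,0,-0.1206,0],[0,0,0,-0.1206,0],[0,0,0,-0.1206,0],[0,0,0,-0.1206,0],[0,0,0,-0.1206,0],[0,0,0,-0.1206,0],[0,0,0,-0.1206,0],[0,0,0,-0.1206,0],[0,0,0,-0.1206,0],[0,0,0,0,0]]]'
python3 -m handwheel '[[[-0.0192,-0.0286,0,0,0],[-0.0192,-0.0286,0,0,0],[-0.0192,-0.0286,0,0,0],[-0.0192,-0.0286,0,0,0],[-0.0192,-0.0286,0,0,0],[-0.0192,-0.0286,0,0,0],[-0.0192,-0.0286,0,0,0],[-0.0192,-0.0286,0,0,0],[-0.0192,-0.0286,0,0,0],[-0.0192,-0.0286,0,0,0],[-0.0192,-0.0286,0,0,0],[-0.0192,-0.0286,0,0,0],[-0.0192,-0.0286,0,0,0],[0,0,0,0,0],[0,0,0,0,0],[0,0,0,0,0]]]'
python3 - <<'E'
from h import *
o,s=snapw("w17"); print(o["tool_pos"],o["orientation"])
for d in place_of("shoehorn_c",s)[:2]: print(d["conf"],d["xy"],onz(d["xy"],s,.006,o))
for d in silhouettes("shoehorn_c",s)[:1]: print(d["conf"],d["xy"],rect(d["region"],s,.008,o)[0])
E
```

```text
clock: 41.85
tool_pos: [0.6261, -0.0393, 0.2318]
orientation: [180.0, 0.0, -7.8]
force: [-0.5, 0.2, -1.0]
opening: 0.0876
clock: 43.18
tool_pos: [0.4312, 0.3644, 0.2317]
orientation: [180.0, 0.0, -8.2]
force: [0.7, -1.0, -0.3]
opening: 0.0879
[0.43122161 0.3643594  0.23171419] [ 1.79970976e+02  8.15247580e-03 -8.19614312e+00]
0.85 [326.3, 168.0] [[0.47088455 0.35477795]]
0.76 [428.7, 385.4] [[0.21200953 0.27348787]]
0.9 [325.7, 145.0] ((469.68365478515625, 358.6922912597656), (41.078224182128906, 158.5612030029297), 80.88768005371094)
```

View pics/w17.png

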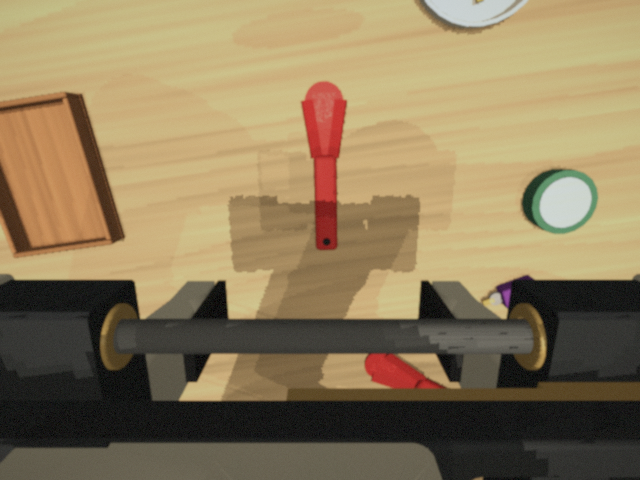

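```bash
python3 - <<'E'
from h import *
o,s=snapw()
cv2.imwrite("pics/w17c.png",cv2.resize(s["color"][70:260,270:390,::-1],None,fx=3.1,fy=3.1,interpolation=cv2.INTER_CUBIC))
hsv=cv2.cvtColor(s["color"],cv2.COLOR_RGB2HSV); m=((hsv[...,0]<6)|(hsv[...,0]>174))&(hsv[...,1]>190)&(hsv[...,2]>40)
m[:,:290]=0;m[:,360:]=0;m[255:]=0;m[:70]=0
ys=np.where(m.any(1))[0]; print(ys.min(),ys.max())
P=[]
for r in range(ys.min(),ys.max()+1):
    c=np.where(m[r])[0]
    P.append((c.min(),c.max(),r))
P=np.array(P,float); print(P[::12])
h=P[P[:,2]>165]; h=h[h[:,2]<245]
mid=onz(np.c_[(h[:,0]+h[:,1])/2,h[:,2]],s,.012,o); d=np.linalg.svd(mid-mid.mean(0))[2][0]; print("axis",np.degrees(np.arctan2(d[1],d[0])), mid.mean(0))
a=onz([[(P[0,0]+P[0,1])/2,ys.min()-.5]],s,.005,o)[0]; b=onz([[(h[-1,0]+h[-1,1])/2,ys.max()+.5]],s,.012,o)[0]; print(a,b,np.linalg.norm(a-b),(a+b)/2,np.degrees(np.arctan2(*(a-b)[::-1])))
E
```

```text
101 249Traceback (most recent call last):
  File "<stdin>", line 10, in <module>
    return umr_minimum(a, axis, None, out, keepdims, initial, where)
ValueError: zero-size array to reduction operation minimum which has no identity
```

View pics/w17c.png

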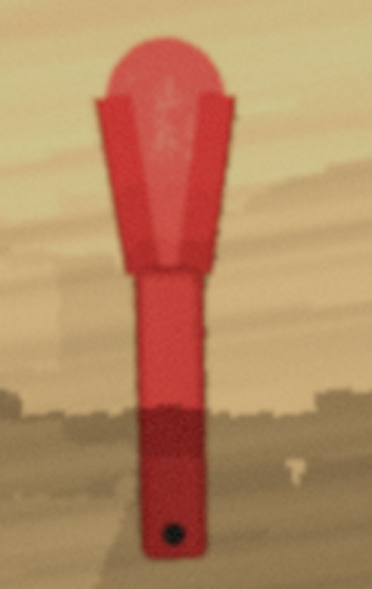

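```bash
python3 - <<'E'
from h import *
o,s=snapw()
f=lambda x,y,z: onz([x/3.1+270-.3,y/3.1+70-.3],s,z,o)[0]*1000
a=f(167,37,.003); b=f(175,558,.012); c=f(170,272,.012); h1=(f(136,275,.012)+f(203,275,.012))/2; h2=(f(142,550,.012)+f(207,550,.012))/2
an=lambda d: np.degrees(np.arctan2(d[1],d[0])).round(2)
print(a,b,np.linalg.norm(a-b),"mid",(a+b)/2,an(a-b),"handle",an(h1-h2),"junction-based",c-14*(a-b)/np.linalg.norm(a-b), "len handle",np.linalg.norm(c-b))
m=(a+b)/2/1000
plan(*m,.0205,an(a-b))
E
```

```text
[548.58583271 345.75573887] [391.76241703 365.69426611] 158.08582661158994 mid [470.17412487 355.72500249] -7.25 handle -7.08 junction-based [468.0333369  356.20684968] len handle 90.85868606668562
rot -0.0163 then shift mm [ 39.1   3.2 211.4] newyaw -7.25 J [60.  21.8] dist 215
```

```bash
python3 -m handwheel '[[[0.0195,0.0015,0.02,-0.0165,0],[0.019,0.0015,0.03,0,0],[0,0,0.03,0,0],[0,0,0.03,0,0],[0,0,0.03,0,0],[0,0,0.03,0,0],[0,0,0.02,0,0],[0,0,0.01,0,0],[0,0,0.006,0,0],[0,0,0,0,0],[0,0,0,0,0],[0,0,0,0,0]]]'
python3 - <<'E'
from h import *
plan(.4697,.3558,.0205,-7.2)
E
```

```text
clock: 44.43
tool_pos: [0.4697, 0.3574, 0.0273]
orientation: [-179.9, -0.1, -7.1]
force: [0.4, -0.1, 0.6]
opening: 0.0878
rot 0.0015 then shift mm [0.2 1.6 6.8] newyaw -7.2 J [56.2 26.6] dist 7
```

```bash
python3 -m handwheel '[[[0,0.0012,0.006,0,0],[0,0,0,0,0],[0,0,0,0,1],[0,0,0,0,1],[0,0,0,0,1],[0,0,0,0,1],[0,0,0,0,1],[0,0,0,0,1],[0,0,0,0,1],[0,0,0,0,1],[0,0,0,0,1],[0,0,0,0,1],[0,0,0,0,1],[0,0,0,0,1],[0,0,0,0,1]]]'
python3 -m handwheel '[[[0,0,-0.005,0,1],[0,0,-0.01,0,1],[0,0,-0.02,0,1],[0,0,-0.03,0,1],[0,0,-0.03,0,1],[0,0,-0.03,0,1],[0,0,-0.03,0,1],[0,0,-0.03,0,1],[0,0,0,0,1],[0,0,0,0,1]]]'
python3 - <<'E'
from h import *
o,s=snapw("w18")
plan(.6268,.0085,.2,-90.9)
E
```

```text
clock: 45.68
tool_pos: [0.4688, 0.3555, 0.0198]
orientation: [-180.0, -0.0, -7.1]
force: [-0.0, 0.9, -0.4]
opening: 0.0218
clock: 46.52
tool_pos: [0.4694, 0.3562, 0.208]
orientation: [-179.7, -0.1, -7.1]
force: [0.9, -0.5, -1.1]
opening: 0.0217
rot 1.4621 then shift mm [ 344.4 -163.5    6.7] newyaw -90.9 J [56.2 26.7] dist 381
```

View pics/w18.png

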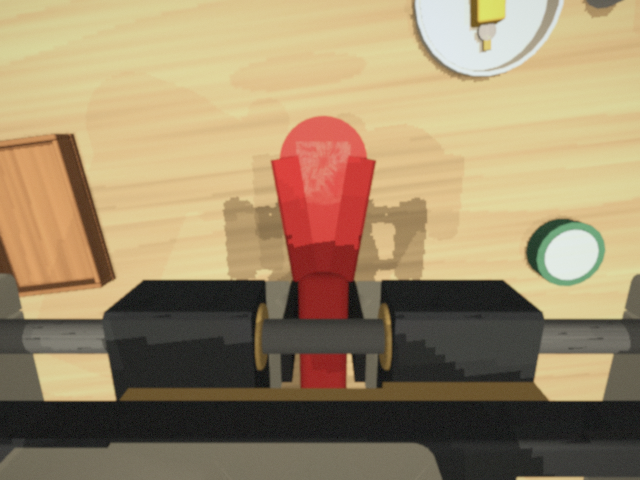

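```bash
python3 - <<'E'
from h import *
o,s=snapw()
z=o["tool_pos"][2]-.0198
def tl(px,zz):
    w=onz(px,s,zz,o)[0]; T=R.from_euler("xyz",o["orientation"],degrees=True).as_matrix().T; return (T@(np.r_[w,zz]-o["tool_pos"]))*1000
print(tl([323,116],z+.003),tl([323,278],z+.012))
E
python3 -m handwheel '[[[0,0,0,0.1218,1],[0,0,0,0.1218,1],[0,0,0,0.1218,1],[0,0,0,0.1218,1],[0,0,0,0.1218,1],[0,0,0,0.1218,1],[0,0,0,0.1218,1],[0,0,0,0.1218,1],[0,0,0,0.1218,1],[0,0,0,0.1218,1],[0,0,0,0.1218,1],[0,0,0,0.1218,1],[0,0,0,0,1],[0,0,0,0,1]]]'
python3 - <<'E'
from h import *
plan(.6268,.0085,.2,-90.9)
E
```

```text
[80.24953512  0.30341896 16.85141231] [14.61193891  0.29616176  7.80888935]
clock: 47.78
tool_pos: [0.4685, 0.3549, 0.2038]
orientation: [179.9, -0.1, -90.6]
force: [0.0, -0.3, -0.7]
opening: 0.0216
rot 0.0046 then shift mm [ 343.9 -163.8    4.1] newyaw -90.9 J [ 56.2 -56.8] dist 381
```

```bash
python3 -m handwheel '[[[0.012,-0.006,0,0.004,1],[0.02,-0.01,0,0,1],[0.03,-0.0142,0,0,1],[0.03,-0.0142,0,0,1],[0.03,-0.0142,0,0,1],[0.03,-0.0142,0,0,1],[0.03,-0.0142,0,0,1],[0.03,-0.0142,0,0,1],[0.03,-0.0142,0,0,1],[0.03,-0.0142,0,0,1],[0.03,-0.0142,0,0,1],[0.022,-0.01,0,0,1],[0.014,-0.006,0,0,1],[0.006,-0.004,0,0,1],[0,0,0,0,1],[0,0,0,0,1],[0,0,0,0,1]]]'
python3 - <<'E'
from h import *
plan(.6268,.0088,.0765,-90.9)
o,s=snapw("w19")
E
```

```text
clock: 49.2
tool_pos: [0.6257, 0.009, 0.2047]
orientation: [180.0, 0.0, -91.0]
force: [0.3, 0.1, -0.4]
opening: 0.022
rot -0.0018 then shift mm [  0.2  -1.1 128.2] newyaw -90.9 J [ 18.7 -19.7] dist 128
```

View pics/w19.png

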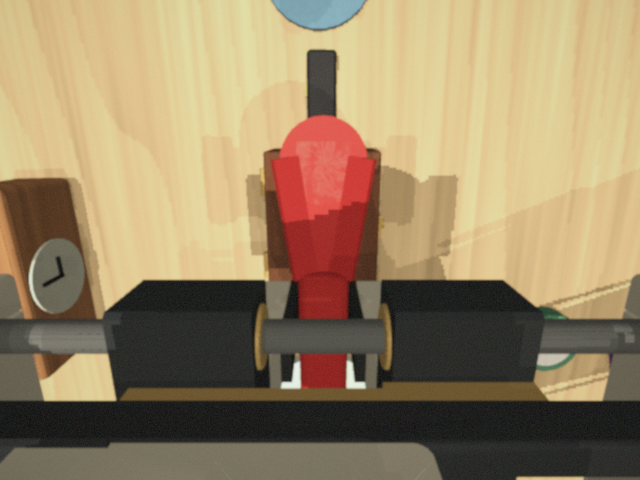

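```bash
python3 -m handwheel '[[[0,-0.0008,0.01,0,1],[0,0,0.02,0,1],[0,0,0.025,0,1],[0,0,0.025,0,1],[0,0,0.02,0,1],[0,0,0.01,0,1],[0,0,0.005,0,1],[0,0,0,0,1],[0,0,0,0,1],[0,0,0,0,1]]]'
python3 - <<'E'
from h import *
plan(.6268,.0088,.0755,-90.9)
E
```

```text
clock: 50.08
tool_pos: [0.6278, 0.0087, 0.0912]
orientation: [-179.9, 0.0, -91.1]
force: [-0.3, 0.4, -1.5]
opening: 0.0213
rot -0.0028 then shift mm [-0.1  1.  15.7] newyaw -90.9 J [ 18.6 -19.7] dist 16
```

```bash
python3 -m handwheel '[[[0,0.0005,0.006,-0.001,1],[0,0,0.005,0,1],[0,0,0.003,0,1],[0,0,0,0,1],[0,0,0,0,1],[0,0,0,0,1]]]'
python3 - <<'E'
from h import *
plan(.6268,.0088,.0755,-90.9); o,s=snapw("w20")
E
```

```text
clock: 50.58
tool_pos: [0.6265, 0.0084, 0.0758]
orientation: [180.0, -0.0, -91.0]
force: [-0.2, 0.5, -0.7]
opening: 0.0216
rot -0.0022 then shift mm [-0.4 -0.3  0.3] newyaw -90.9 J [ 18.6 -19.6] dist 1
```

View pics/w20.png

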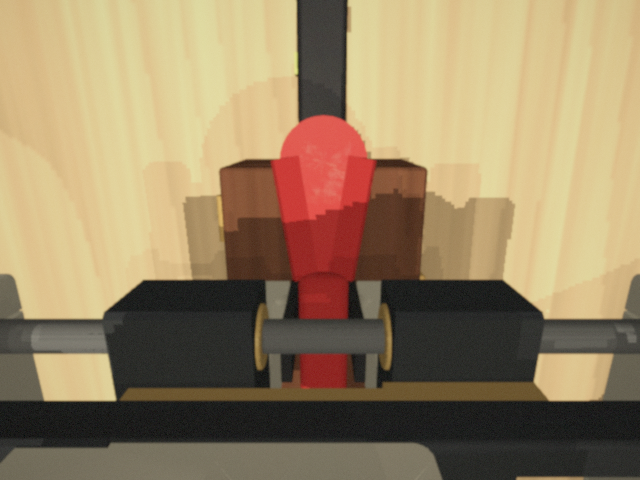

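```bash
python3 -m handwheel '[[[0,0,0.0008,0,1],[0,0,0,0,1],[0,0,0,0,1]]]'; python3 -m handwheel '[[[0,0,0,0,0.7],[0,0,0,0,0.55],[0,0,0,0,0.4],[0,0,0,0,0.3],[0,0,0,0,0.2],[0,0,0,0,0.1],[0,0,0,0,0],[0,0,0,0,0],[0,0,-0.01,0,0],[0,0,-0.02,0,0],[0,0,-0.03,0,0],[0,0,-0.03,0,0],[0,0,-0.03,0,0],[0,0,-0.03,0,0],[0,0.02,-0.02,0,0],[-0.02,0.01,-0.01,0,0],[-0.03,0,0,0,0],[-0.02,0,0,0,0],[0,0,0,0,0],[0,0,0,0,0]]]'
python3 - <<'E'
from h import *
o,s=snapw("w21"); print(o["tool_pos"])
t=vision.snapshot("top"); cv2.imwrite("pics/t21.png",t["color"][:,:,::-1]); c=vision.snapshot("scene"); cv2.imwrite("pics/s21.png",c["color"][:,:,::-1])
E
```

```text
clock: 50.88
tool_pos: [0.6264, 0.0084, 0.0751]
orientation: [-180.0, -0.0, -91.0]
force: [0.5, -0.2, -0.1]
opening: 0.0215
clock: 52.55
tool_pos: [0.5975, 0.0799, 0.2559]
orientation: [-180.0, 0.0, -90.9]
force: [-0.2, 0.1, 0.3]
opening: 0.0876
[0.59753538 0.07986475 0.25593204]
```

View pics/w21.png

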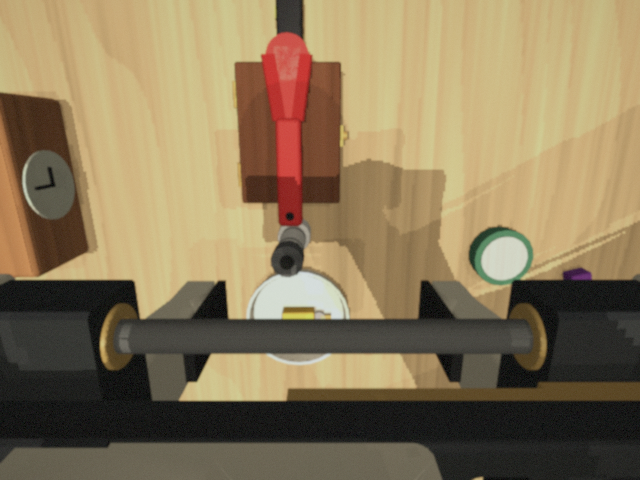

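View pics/s21.png

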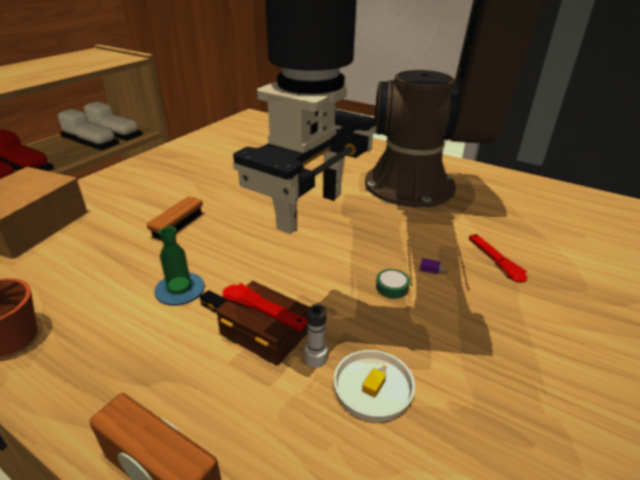

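```bash
python3 - <<'E'
from h import *
o,s=snapw()
a=onz([287,32.5],s,.058,o)[0]*1000; b=onz([290,224.5],s,.067,o)[0]*1000; print(a,b,np.linalg.norm(a-b),(a+b)/2)
cs=np.array([[235,62],[340,62.5],[341,203],[243,203]]);print(onz(cs,s,.055,o).round(4))
E
python3 -m handwheel '[[[0,0.04,-0.01,0,0],[0,0.04,-0.01,0,0],[0,0.04,0,0,0],[0,0.04,0,0,0],[-0.03,0.02,0,0,0],[-0.04,0,0,0,0],[-0.04,0,0,0,0],[-0.04,0,0,0,0],[-0.04,0,0,0,0],[-0.04,0,0,0,0],[-0.04,0,0,0,0],[0,0,0,0,0],[0,0,0,0,0],[0,0,0,0,0]]]'
python3 - <<'E'
from h import *
t=vision.snapshot("top"); cv2.imwrite("pics/t22.png",cv2.resize(t["color"][90:330,110:510,::-1],None,fx=2,fy=2))
for k in ["shoebrush_c","tin_c","fob_c","vase_c","flashlight_c","sealcase_c","shoehorn_c"]:
  for d in place_of(k,t)[:1]: print(k,round(d["conf"],2),np.round(d["xy"],1))
E
```

```text
[624.03281269 -73.65706025] [627.49241633  83.74436235] 157.43943818361643 [625.76261451   5.04365105]
[[ 0.6685 -0.0531]
 [ 0.5812 -0.0511]
 [ 0.581   0.0672]
 [ 0.6709  0.0656]]
clock: 53.92
tool_pos: [0.4226, 0.3516, 0.2746]
orientation: [180.0, -0.1, -91.0]
force: [0.1, -0.2, -0.6]
opening: 0.0876
shoebrush_c 0.57 [473.  219.1]
tin_c 0.93 [239.4 252.5]
fob_c 0.8 [210.1 149.8]
vase_c 0.79 [391.7 143.3]
flashlight_c 0.76 [246.6 142.3]
sealcase_c 0.57 [344.9 147.9]
shoehorn_c 0.74 [294.8 141.7]
```

View pics/t22.png

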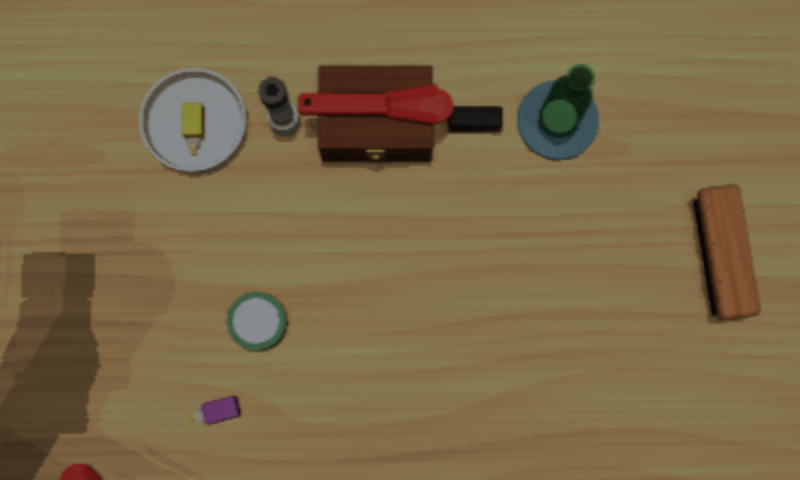

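```bash
python3 -c "
from plant import close_job, telemetry
print(telemetry.get_obs()['clock']); print(close_job())"
```

```text
54.3167
the job is handed in; nothing more can be done
None
```

The tidy-up is done in the order asked, and I handed it in at 54.3 s of the 125 s allowed. The gripper was open and clear of everything. `close_job()` gives no verdict, so the offsets below are my own camera measurements.

| Thing | Where it ended up | Last check |
|---|---|---|
| Yellow fob | Middle of the white dish | About 2 mm off centre at most |
| Vase | Upright on the blue coaster | Within about 1 mm of the middle |
| Flashlight | Standing midway between key box and dish | On the planned mid-gap point within about 1 mm |
| Seal case | Lying lengthwise midway between key box and coaster | About 1 mm off the middle |
| Red shoehorn | On the lid, lengthwise, blade towards the coaster | About 0–2 mm off centre along the lid |

- **Look-alikes:** I took the shoehorn farthest to the robot's left and the yellow fob. The other red shoehorn and the purple fob were not touched.
- **Left alone:** the shoe brush and polish tin show the same pixel positions as at the start, within the network's noise.
- **Disagreements:** the last wrist view put the shoehorn about 2 mm off centre along the lid, while the top view showed it centred. The networks' positions for the box, dish and coaster differed by a few mm between cameras, so I used the wrist-camera outlines instead.

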